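Hang up the pipette and pack the sample case

ROBOT

A 7-joint arm with a two-finger parallel gripper is mounted at the origin on the work surface. World frame = base frame: x ahead of the robot, y to its left, z up, the work surface at z = 0. Lengths are in m, angles in rad, forces in N, time in s.
With the tool pointing down it reaches from about 0.35 to 0.9 m from the base axis. Payload 8.1 kg.
Tool frame: the origin (TCP) lies at the centre of the arm's flange, where the gripper is bolted on; the fingertips stand 178 mm ahead of it and the grasp point (between the pads) lies 159 mm ahead of it; z points along the fingers, y is the line along which they close (so a half turn about z gives the same grasp; the last joint's range is limited). The gripper opens to 92 mm and grips with 3 to 60 N. Pads are 19 mm wide; open, the fingers measure 130 mm over their backs; the gripper's body (75 mm by 190 mm) begins 47 mm behind the grasp point.
Start: joints at [1.191, 0.434, 0.025, 1.573, -0.012, 1.134, -0.075], TCP at [0.171, -0.601, 0.405] pointing down, gripper open.
Joint ranges: [-2.62, 2.62], [-0.44, 2.09], [-1.27, 1.32], [0.08, 2.57], [-1.32, 4.46], [0.12, 2], [-2.74, 2.74]. Speed limits (rad/s): [2.22, 2.22, 3.01, 3.01, 3.14, 3.14, 3.14].

INTERFACE

Orientations are given as a rotation vector (axis times angle).
In Python, from cell import arm gives the robot as it stands. The module is installed in compiled form; this text tells all that it offers.
- The arm moves only by the shell command python3 -m inch 'ROWS' [FORCE]. ROWS is text: rows parted by semicolons, each of 5 numbers parted by spaces: the shift along the tool's x, y, z in m, then the turn about the tool's z in rad, then the finger opening in m, from 0 to 0.0918. In form: x y z roll fingers; .... A call has 1 to 5 rows; each row is the pose to reach, as a shift and turn from the pose commanded when the call began, along the tool's axes at that moment; what a row does not reach only later rows make up. A row lasts 1/10 s, in which the tool goes at most 50 mm and 8.59 degrees, less where a joint would pass 70% of its speed; a pose out of reach is approached as far as the arm can. A call with a gripper value outside its range is refused whole. The fingers move at their own pace and stop on an object; FORCE is the grip in N (left out, the last holds). Time passes only in rows, so rows that repeat a pose let the fingers close. It gives the time, the measured TCP pose, the force, the opening and the grip force at its end, in the units of the state.
- arm.observe(): the state, without advancing time (a new reading comes with each control period).
- arm.get_image(name): name is "scene" or "side" or "wrist"; returns the picture (420x560x3 uint8, red, green, blue); there is no depth.
- arm.get_calibration(name): a dict with "intrinsics" (3x3 intrinsics, pixels), "distortion" ([k1, k2, p1, p2, k3] as OpenCV has them; the pictures are not rectified), "pose" (4x4, takes a point from camera to world coordinates). Camera axes: x right, y up, looking along -z (the intrinsics and any distortion apply to the point x, -y, -z); pixel columns grow to the right and rows downward; lengths in m; the calibration is good to about 2 mm. A picture is of the moment at which its call begins: read the wrist's pose just before it. get_calibration takes no time and is no camera call; for the wrist camera it gives the pose at the moment of the call.
- arm.sign_off(): hands the job in; it is judged then, once.
Trained networks look in the newest picture that a camera, given by its name, has taken for a name from the list of things; names that differ only in an ending like _2 or _b are one class to them, and where a whole thing is asked for, a point or a joint stands for the part that bears it (a point fixed in the world has none). Each returns a list of dicts, best first, with "conf" (0 to 1); they miss things now and then, are a little off and sometimes report something else, mostly with a low value. They report only what shows in the picture. A call takes as long as a camera call.
- arm.look_for(camera, query): "point" ([row, column] in pixels, amid what is visible of it).
- arm.silhouettes(camera, query): "region" (420x560 bool, what is visible of it) and "point" ([row, column] in pixels, amid what is visible of it).
- arm.place_of(camera, query): "point" ([row, column] in pixels: a listed point, or the origin of a listed thing).
The state is a dict: "clock": time; "joints": joint angles; "dq": joint speeds; "joint_efforts": joint torques, N m; "position": TCP position; "ee_rot": TCP orientation; "force": force on the tool from outside, world axes, zero at the start; "ft_torque": the same for the moment, N m; "width": opening from 0.0 (shut) to 1.0 (fully open); "gripper_force": force on a finger pad.
Only numpy, scipy, OpenCV 4.12 (cv2) and the standard library are available. Lean on these libraries where they do the work, as an engineer would, in place of code of your own. Each camera call takes 0.05 s, during which the arm holds its last target. There are 200 camera calls.

TASK

Clear up after aliquoting: first turn the pipette carousel by its knob until the empty hook is over the orange arrow, then hang the blue-collared pipette from the bench block on it, leaving the others hanging on theirs. Then put the loose sample bottle into any free cell of the transport case and a foam piece into every cell still empty, all fully down and square, leaving the bottles already packed where they are, without tipping any bottle or knocking or shoving the other things about. When every cell is filled, press the blue cover down until it snaps and stays shut.

Things in the scene. Friction and masses are not known exactly. Their poses are not given: they have to be found in the camera images.
- mark (a point): Loading place of the pipette carousel: 109 mm from its turning axis, 160 mm above the bench, over an orange arrow tongue (8 mm thick, to 175 mm from the axis) on the fixed grey foot (disc 180 mm across, 12 mm thick); just where a hook's seat is when that hook is over the arrow. The arrow points roughly to the robot. x points to the axis.
- knob (a point): Square black knob, 36 x 36 mm, on the carousel's vertical turning axis, from 165 to 225 mm above the bench; this point 200 mm up. Flat faces look along its x and y axes, as do the four arms, 90 degrees apart. Grip and turn it, either way, any number of turns; the arms and pipettes turn with it. Light friction (0.15 N m) keeps it where it is left.
- hook1 (a point): Seat of the one empty hook (arm along the knob's -x): midway between two white prongs, on their tops, 109 mm from the axis, 160 mm above the bench. Prongs: 8 mm thick, 20 mm apart, radial, from 98 to 135 mm from the axis, open at the outer end, where a lip 5 mm long stands 6 mm above them. All four hooks are alike; the others hold pipettes.
- pipette_collar (a point): Pipette with blue collar, to be hung; 184 mm tall, upright. From its foot: 26 mm thick body to 100 mm, 14 mm neck to 130, collar 34 mm across to 136, round grip 26 mm thick to 176, 16 mm button to 184. Point: on the axis at the collar's underside (130). Stands 5 mm above the bench in the hole (33 mm wide) of a 50 mm high grey block; lift 50 mm straight up. 90 g.
- hung2_collar (a point): A like pipette with green collar, already hanging on the carousel; the point is on its collar's underside. It hangs with the neck between the prongs and the collar resting on them behind the lips (it got there from outside, moving inward radially with its collar's underside 8 to 20 mm above the prongs' tops, then down).
- hung3_collar (a point): A like pipette with yellow collar, already hanging on the carousel; the point is on its collar's underside. It hangs with the neck between the prongs and the collar resting on them behind the lips (it got there from outside, moving inward radially with its collar's underside 8 to 20 mm above the prongs' tops, then down).
- hung4_collar (a point): A like pipette with red collar, already hanging on the carousel; the point is on its collar's underside. It hangs with the neck between the prongs and the collar resting on them behind the lips (it got there from outside, moving inward radially with its collar's underside 8 to 20 mm above the prongs' tops, then down).
- case_mid (a point): White case, fixed, 136 (x) x 202 mm (y), 32 mm high, walls, dividers and floor 4 mm thick. Six cells 62 x 62 mm, centres at x = -33 (front row), +33 (back row, by the hinge), y = -66, 0, 66 mm. Point: over its middle, 40 mm above the bench, level with mid points of seated bottles and foam. x points to the hinge, a line along y at x = 72 mm, 34 mm above the bench.
- sample_mid (a point): White squat square sample bottle, 56 x 56 mm, body 34 mm high, square blue cap 30 x 30 mm from 34 to 72 mm above its foot. Point on its axis, 36 mm above its foot; x and y square to its sides. 120 g. The loose one on the bench that must go into the case.
- packed1_mid (a point): White squat square sample bottle, 56 x 56 mm, body 34 mm high, square blue cap 30 x 30 mm from 34 to 72 mm above its foot. Point on its axis, 36 mm above its foot; x and y square to its sides. 120 g. If present, already packed in the front row cell at y = -66 mm (2 or 3 of the six are present).
- packed2_mid (a point): White squat square sample bottle, 56 x 56 mm, body 34 mm high, square blue cap 30 x 30 mm from 34 to 72 mm above its foot. Point on its axis, 36 mm above its foot; x and y square to its sides. 120 g. If present, already packed in the front row cell at y = 0 mm (2 or 3 of the six are present).
- packed3_mid (a point): White squat square sample bottle, 56 x 56 mm, body 34 mm high, square blue cap 30 x 30 mm from 34 to 72 mm above its foot. Point on its axis, 36 mm above its foot; x and y square to its sides. 120 g. If present, already packed in the front row cell at y = 66 mm (2 or 3 of the six are present).
- packed4_mid (a point): White squat square sample bottle, 56 x 56 mm, body 34 mm high, square blue cap 30 x 30 mm from 34 to 72 mm above its foot. Point on its axis, 36 mm above its foot; x and y square to its sides. 120 g. If present, already packed in the back row cell at y = -66 mm (2 or 3 of the six are present).
- packed5_mid (a point): White squat square sample bottle, 56 x 56 mm, body 34 mm high, square blue cap 30 x 30 mm from 34 to 72 mm above its foot. Point on its axis, 36 mm above its foot; x and y square to its sides. 120 g. If present, already packed in the back row cell at y = 0 mm (2 or 3 of the six are present).
- packed6_mid (a point): White squat square sample bottle, 56 x 56 mm, body 34 mm high, square blue cap 30 x 30 mm from 34 to 72 mm above its foot. Point on its axis, 36 mm above its foot; x and y square to its sides. 120 g. If present, already packed in the back row cell at y = 66 mm (2 or 3 of the six are present).
- foam1_mid (a point): Pink foam piece, base 56 x 56 mm and 30 mm high, with a grip rib on top, 56 mm long along its x and 24 mm wide along its y axis, to 72 mm above its foot. Point at its middle, 36 mm above its foot. 35 g. On the bench at the start; there are three, and with three bottles already packed one is left over.
- foam2_mid (a point): Pink foam piece, base 56 x 56 mm and 30 mm high, with a grip rib on top, 56 mm long along its x and 24 mm wide along its y axis, to 72 mm above its foot. Point at its middle, 36 mm above its foot. 35 g. On the bench at the start; there are three, and with three bottles already packed one is left over.
- foam3_mid (a point): Pink foam piece, base 56 x 56 mm and 30 mm high, with a grip rib on top, 56 mm long along its x and 24 mm wide along its y axis, to 72 mm above its foot. Point at its middle, 36 mm above its foot. 35 g. On the bench at the start; there are three, and with three bottles already packed one is left over.
- cover (a joint): Transparent blue hinged cover, rad: 0 shut, 2.0 fully open (start; leaning back, away from the robot). Over-centre hinge spring: above about 0.3 rad it springs open, below it snaps down and stays shut. Closing takes about 1 to 3 N at the tab. Shut, it reaches 150 mm in front of the hinge, is 212 mm wide, its top face 54 mm above the hinge line.
- cover_tab (a point): Middle of the outer (top) face of the solid blue tab on the cover's front edge: 8 mm thick, 70 mm wide, 30 mm long. Shut, it is 165 mm in front of the hinge line (case -x) and 54 mm above it; it turns with the cover. When open it is uppermost, its outer face looking away from the robot: bring it towards the robot and down in an arc about the hinge.
- wash_bottle: Bystander: wash bottle, 64 mm across, 170 mm tall; origin at the middle of its underside. Leave it alone.
- beaker: Bystander: glass beaker, 70 mm across, 90 mm tall; origin at the middle of its underside. Leave it alone.
- dish: Bystander: clear flat dish, 80 mm across, 14 mm tall; origin at the middle of its underside. Leave it alone.
- marker: Bystander: green marker, 120 mm long, 14 mm thick; origin at the middle of its underside. Leave it alone.

How it is judged:
By the outcome, as a careful person would: the job done as asked, in the order asked, and still so for the second after the job is handed in, with the robot touching nothing.
Of packed1, packed2, packed3, packed4, packed5, packed6 only 2 to 3 are there at a start; the rules pass over those that are not, and their reading is None.
At some moment in a run one of foam1, foam2, foam3 may be knocked a few centimetres aside while the robot is not near it.
It also fails if it takes over 210 s, if anything falls off the work surface, if the arm or the gripper's body presses on something with over 40 N, if the wrist force passes 120 N, or if a joint passes its speed limit or range.

## Working session

There is one attempt and no reset: what is moved stays moved. The work goes in short steps, Python scripts to look and compute and a shell command to move; the robot and the scene stay as the last step left them, time stands still between calls to the robot, and variables do not carry over. Pictures are saved under pics/ and viewed, at most 14 in all, crops included, and the job is handed in when it is done.

```bash
mkdir -p pics; cat > h.py <<'E'
import numpy as np, cv2
from scipy.spatial.transform import Rotation as R
from cell import arm
def ray(cam,pt,cal=None):
    c=cal or arm.get_calibration(cam);K=np.array(c["intrinsics"],float);D=np.array(c["distortion"],float);P=np.array(c["pose"])
    u=cv2.undistortPoints(np.array([[[pt[1],pt[0]]]],float),K,D)[0,0]
    d=P[:3,:3]@np.array([u[0],-u[1],-1.]);return P[:3,3],d
def atz(cam,pt,z,cal=None):
    o,d=ray(cam,pt,cal);return o+d*(z-o[2])/d[2]
def proj(cam,p,cal=None):
    c=cal or arm.get_calibration(cam);P=np.array(c["pose"]);q=P[:3,:3].T@(np.array(p,float)-P[:3,3]);q=q*[1,-1,-1]
    r=cv2.projectPoints(q.reshape(1,1,3),np.zeros(3),np.zeros(3),np.array(c["intrinsics"],float),np.array(c["distortion"],float))[0][0,0]
    return r[::-1]
def tri(a,b):
    (o1,d1),(o2,d2)=a,b
    A=np.array([d1,-d2]).T;s=np.linalg.lstsq(A,o2-o1,rcond=None)[0];p,q=o1+s[0]*d1,o2+s[1]*d2
    return (p+q)/2,np.linalg.norm(p-q)
def save(cam,name):
    im=arm.get_image(cam);cv2.imwrite("pics/"+name+".png",im[...,::-1]);return im
def st():
    s=arm.observe();return s
E
python3 - <<'E'
from h import *
np.set_printoptions(precision=4,suppress=True)
a=save("scene","s0");b=save("side","d0");
s=st();print(s)
print(R.from_rotvec(s['ee_rot']).as_matrix())
for c in("scene","side","wrist"):
    k=arm.get_calibration(c);print(c,np.array(k["pose"])[:3])
Z=dict(mark=.16,knob=.2,hook1=.16,pipette_collar=.135,hung2_collar=.16,hung3_collar=.16,hung4_collar=.16,case_mid=.04,sample_mid=.036,foam1_mid=.036,packed1_mid=.04,packed2_mid=.04,packed3_mid=.04,packed4_mid=.04,packed5_mid=.04,packed6_mid=.04,cover_tab=.1,wash_bottle=0,beaker=0,dish=0,marker=0)
for n,z in Z.items():
    if n in("packed2_mid","packed3_mid","packed4_mid","packed5_mid","packed6_mid"):pass
    for c in("scene","side"):
        r=arm.place_of(c,n)
        print(n,c,[(round(d["conf"],2),np.round(d["point"]).tolist(),atz(c,d["point"],z)[:2].round(3).tolist()) for d in r[:5] if d["conf"]>.2])
E
```

```text
{'clock': 0.1, 'joints': array([ 1.1914,  0.4351,  0.025 ,  1.574 , -0.0116,  1.134 , -0.0751]), 'dq': array([ 0.0012, -0.0017, -0.0012, -0.0031,  0.    ,  0.0006,  0.0015]), 'joint_efforts': array([  0.004 , -66.9131,   0.9883, -31.5147,  -0.0605,   0.0375,
         0.    ]), 'position': array([ 0.1707, -0.601 ,  0.4041]), 'ee_rot': array([-3.1103, -0.4331,  0.0005]), 'force': array([-0.2207,  0.4705,  0.8853]), 'ft_torque': array([ 0.001 , -0.0573, -0.0043]), 'gripper_force': 0.0, 'width': 0.9996087171446182}
[[ 0.962   0.2732 -0.0005]
 [ 0.2732 -0.962   0.0012]
 [-0.0001 -0.0013 -1.    ]]
scene [[-0.1987 -0.7892  0.5811  1.2801]
 [ 0.98   -0.1515  0.1293  0.206 ]
 [-0.014   0.5952  0.8035  1.1208]]
side [[ 0.9961  0.0468 -0.075   0.4991]
 [-0.088   0.5977 -0.7968 -0.802 ]
 [ 0.0075  0.8003  0.5995  0.8021]]
wrist [[ 0.2734  0.9274  0.2552  0.2391]
 [-0.9619  0.2642  0.0704 -0.5812]
 [-0.0021 -0.2647  0.9643  0.3836]]
mark scene []
mark side []
knob scene [(0.82, [205.0, 410.0], [0.517, 0.412])]
knob side [(0.77, [137.0, 244.0], [0.51, 0.427])]
hook1 scene [(0.73, [256.0, 181.0], [
[... 1782 characters left out ...]
0.021])]
packed6_mid side [(0.7, [252.0, 269.0], [0.562, 0.008])]
cover_tab scene [(0.75, [242.0, 227.0], [0.669, -0.08])]
cover_tab side [(0.86, [232.0, 325.0], [0.723, 0.017])]
wash_bottle scene [(0.82, [289.0, 322.0], [0.715, 0.209])]
wash_bottle side []
beaker scene [(0.83, [255.0, 181.0], [0.684, -0.235]), (0.67, [245.0, 401.0], [0.516, 0.432])]
beaker side [(0.79, [328.0, 328.0], [0.689, -0.236])]
dish scene [(0.64, [259.0, 313.0], [0.618, 0.17]), (0.33, [205.0, 409.0], [0.351, 0.453])]
dish side []
marker scene [(0.7, [249.0, 139.0], [0.685, -0.371])]
marker side [(0.85, [380.0, 334.0], [0.677, -0.374]), (0.23, [330.0, 277.0], [0.564, -0.228]), (0.21, [382.0, 218.0], [0.423, -0.357])]
```

View pics/s0.png

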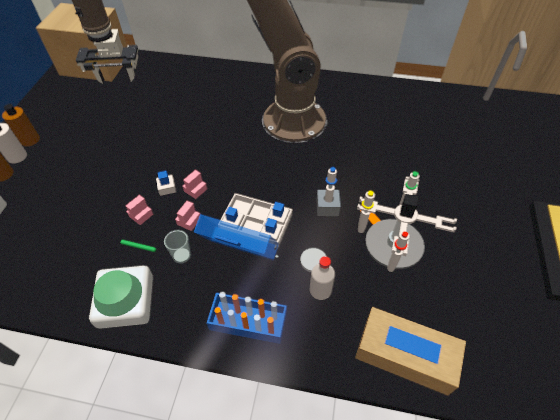

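View pics/d0.png

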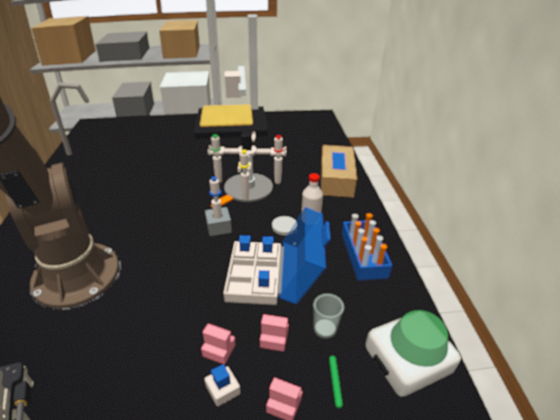

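Three bottles are packed: two at left of the case and one at right rear (side picture about (245,245), (267,244) and (264,279)). The loose bottle and the three foams are at lower left, the carousel at right, with its empty arm pointing to +y and the orange arrow under the yellow pipette. Now I move closer, looking as I go.

```bash
cat >> h.py <<'E'
np.set_printoptions(precision=4,suppress=True)
def wl(names,zs,mn=.3,n=4):
    k=arm.get_calibration("wrist")
    for nm,z in zip(names,zs):
        r=arm.place_of("wrist",nm)
        print(nm,[(round(d["conf"],2),np.round(d["point"]).tolist(),atz("wrist",d["point"],z,k)[:2].round(4).tolist()) for d in r[:n] if d["conf"]>mn])
def yaw():
    m=R.from_rotvec(st()['ee_rot']).as_matrix();return np.arctan2(m[1,0],m[0,0])
E
python3 -m inch '0.31 -0.12 -0.1 0.277 0.09;0.31 -0.12 -0.1 0.277 0.09;0.31 -0.12 -0.1 0.277 0.09;0.31 -0.12 -0.1 0.277 0.09;0.31 -0.12 -0.1 0.277 0.09'
python3 - <<'E'
from h import *
print(st()['position'],yaw())
E
```

```text
clock: 2.7
position: [0.3632, -0.4557, 0.4776]
ee_rot: [3.141, -0.001, 0.0]
force: [1.2, -0.9, -0.5]
width: 0.976
gripper_force: 0.0
[ 0.3632 -0.4557  0.4776] -0.000407040684055827
```

```bash

python3 -m inch '0.05 -0.03 -0.03 0 0.09;0.09 -0.06 -0.03 0 0.09;0.09 -0.06 -0.03 0 0.09;0.09 -0.06 -0.03 0 0.09;0.09 -0.06 -0.03 0 0.09'
python3 - <<'E'
from h import *
save("wrist","w1");print(st()['position'],yaw())
wl(["sample_mid","foam1_mid"],[.036,.036])
r=arm.silhouettes("wrist","foam1_mid");print(len(r),[(d['conf'],d['region'].sum()) for d in r])
E
```

```text
clock: 3.2
position: [0.4514, -0.3976, 0.5064]
ee_rot: [3.141, -0.001, -0.002]
force: [-1.4, -0.5, 0.2]
width: 0.978
gripper_force: 0.0
[ 0.4507 -0.3982  0.5064] -0.002131540301075648
sample_mid [(0.81, [189.0, 253.0], [0.4306, -0.3668])]
foam1_mid [(0.91, [86.0, 291.0], [0.5637, -0.4169])]
2 [(0.24, np.int64(763)), (0.2, np.int64(2098))]
```

View pics/w1.png

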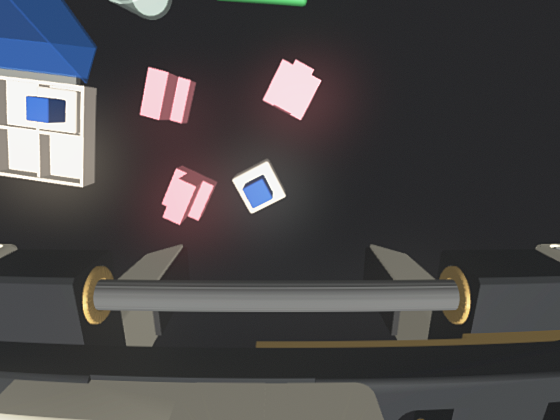

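The wrist view (up = +x, left = +y) shows foams at about (86,291), (95,168), (195,188), the loose bottle at (189,258) and the case at left. On to the carousel.

```bash

python3 -m inch '0 -0.05 -0.02 0 0.09;0 -0.1 -0.02 0 0.09;0 -0.15 -0.02 0 0.09;0 -0.2 -0.02 0 0.09;0 -0.25 -0.02 0 0.09' >/dev/null
python3 -m inch '0 -0.05 0 0 0.09;0 -0.1 0 0 0.09;0 -0.15 0 0 0.09;0 -0.15 0 0 0.09;0 -0.15 0 0 0.09'
python3 - <<'E'
from h import *
save("wrist","w2");print(st()['position'],yaw())
wl(["case_mid"]+["packed%d_mid"%i for i in range(1,7)]+["sample_mid"],[.04]*8)
E
python3 -m inch '-0.02 -0.05 0 0 0.09;-0.04 -0.1 0 0 0.09;-0.04 -0.15 0 0 0.09;-0.04 -0.2 0 0 0.09;-0.04 -0.25 0 0 0.09' >/dev/null
python3 -m inch '0 -0.05 0 0 0.09;0 -0.1 0 0 0.09;0 -0.15 0 0 0.09;0 -0.15 0 0 0.09;0 -0.15 0 0 0.09'
python3 - <<'E'
from h import *
save("wrist","w3");print(st()['position'],yaw())
wl(["knob","mark","hook1","pipette_collar","hung2_collar","hung3_collar","hung4_collar"],[.2,.16,.16,.135,.16,.16,.16])
E
```

```text
clock: 4.4
position: [0.4518, -0.0006, 0.5268]
ee_rot: [3.141, 0.002, 0.0]
force: [-0.3, -0.5, -0.2]
width: 0.98
gripper_force: 0.0
[ 0.452  -0.0019  0.5267] -0.0014845731258121074
case_mid [(0.83, [125.0, 301.0], [0.5166, -0.0352])]
packed1_mid []
packed2_mid []
packed3_mid [(0.76, [144.0, 249.0], [0.4921, 0.0357])]
packed4_mid [(0.84, [108.0, 356.0], [0.5394, -0.1087])]
packed5_mid []
packed6_mid [(0.89, [91.0, 255.0], [0.5614, 0.0263])]
sample_mid [(0.89, [187.0, 526.0], [0.4333, -0.3677]), (0.63, [89.0, 256.0], [0.5631, 0.0252])]
clock: 5.85
position: [0.4119, 0.3932, 0.526]
ee_rot: [3.141, 0.003, -0.002]
force: [0.7, -0.1, -0.4]
width: 0.979
gripper_force: 0.0
[0.4124 0.3919 0.5263] -6.138657054502577e-05
knob [(0.6, [80.0, 258.0], [0.5169, 0.4076])]
mark [(0.81, [166.0, 330.0], [0.4372, 0.3366])]
hook1 [(0.92, [71.0, 152.0], [0.5308, 0.5131])]
pipette_collar [(0.89, [186.0, 459.0], [0.4122, 0.1822])]
hung2_collar [(0.59, [192.0, 249.0], [0.4102, 0.4204])]
hung3_collar []
hung4_collar []
```

View pics/w3.png

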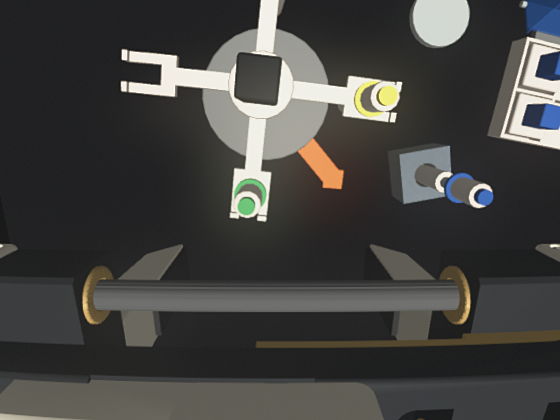

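View pics/w2.png

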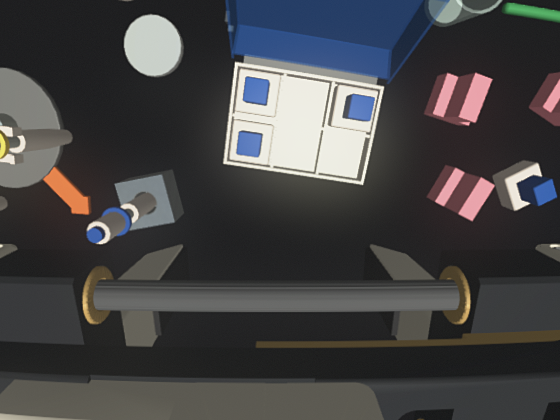

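w3 shows the knob at about (78,258), the empty hook at (72,150), the orange arrow from (145,305) to (188,340) and the blue-collared pipette at (190,460). w2 shows free cells front y=-66, front y=0 and back y=0. I'll refine knob and arrow from w3.

```bash

python3 - <<'E'
from h import *
k=arm.get_calibration("wrist");print(st()['joints'])
im=cv2.imread("pics/w3.png");hsv=cv2.cvtColor(im,cv2.COLOR_BGR2HSV)
m=cv2.inRange(hsv,(5,130,120),(18,255,255));m[240:]=0
n,l,s,c=cv2.connectedComponentsWithStats(m);i=1+np.argmax(s[1:,4]);ys,xs=np.where(l==i)
P=np.array([atz("wrist",(y,x),.008,k)[:2] for y,x in zip(ys,xs)]);print("arrow",s[i],P.mean(0))
w,v=np.linalg.eigh(np.cov(P.T));print("dir",np.degrees(np.arctan2(*v[::-1,1])))
A=np.array([.517,.407]);d=P-A;print("dir from A",np.degrees(np.arctan2(*(P.mean(0)-A)[::-1])),np.linalg.norm(d,axis=1).max())
m=cv2.inRange(hsv,(0,0,0),(180,255,70));m[:50]=0;m[110:]=0;m[:,:225]=0;m[:,292:]=0
n,l,s,c=cv2.connectedComponentsWithStats(m)
for i in range(1,n):
    if s[i,4]>300:
        ys,xs=np.where(l==i);P=np.array([atz("wrist",(y,x),.225,k)[:2] for y,x in zip(ys,xs)])
        r=cv2.minAreaRect((P*1000).astype(np.float32));print("knob",s[i],P.mean(0),r)
# disc foot grey
m=cv2.inRange(hsv,(0,0,90),(180,40,175));m[240:]=0;m[:,:195]=0;m[:,335:]=0
n,l,s,c=cv2.connectedComponentsWithStats(m);print(s[s[:,4]>500])
cs=np.vstack([c for c in cv2.findContours(m,0,2)[0] if len(c)>30])[:,0]
P=np.array([atz("wrist",(y,x),.012,k)[:2]*1000 for x,y in cs]).astype(np.float32)
print("disc",cv2.minEnclosingCircle(P))
E
```

```text
[-0.4153  0.3322 -0.6043  1.4776  0.1901  1.3902 -2.6007]
arrow [ 298  138   46   51 1115] [0.419  0.3235]
dir -139.5881040596016
dir from A -139.56029331853264 0.17435207635302963
knob [ 235   53   46   52 1124] [0.5219 0.4083] ((516.1452026367188, 406.704833984375), (34.509727478027344, 36.523555755615234), 83.62760925292969)
[[     0      0    560    420 227289]
 [   204     28     54     45   1106]
 [   273     29     56     56   1712]
 [   201     88     49     76   1965]
 [   262     99     72     63   2641]]
disc ((485.0703125, 407.9874267578125), 121.44740295410156)
```

```bash

python3 -m inch '0.05 -0.015 0 -0.15 0.09;0.104 -0.015 0 -0.3 0.09;0.104 -0.015 0 -0.45 0.09;0.104 -0.015 0 -0.6 0.09;0.104 -0.015 0 -0.75 0.09' >/dev/null
python3 -m inch '0 0 0 -0.15 0.09;0 0 0 -0.3 0.09;0 0 0 -0.45 0.09;0 0 0 -0.6 0.09;0 0 0 -0.699 0.09' >/dev/null
python3 -m inch '0 0 0.03 0 0.09;0 0 0.05 0 0.09;0 0 0.05 0 0.09'
python3 - <<'E'
from h import *
s=st();print(s['position'],np.degrees(yaw()),s['joints'])
m=R.from_rotvec(s['ee_rot']).as_matrix();print("err in tool axes",m.T@(np.array([.5165,.407,.365])-s['position']))
save("wrist","w4")
wl(["knob","mark","hook1"],[.2,.16,.16],.2)
E
```

```text
clock: 7.55
position: [0.5165, 0.4058, 0.4739]
ee_rot: [2.353, 2.08, -0.007]
force: [0.1, -0.6, -0.4]
width: 0.979
gripper_force: 0.0
[0.5165 0.4058 0.4739] 82.95850607918733 [-0.2471  0.5852 -0.8619  1.3281  0.437   1.4261 -1.2106]
err in tool axes [0.0016 0.0001 0.1089]
knob [(0.76, [211.0, 274.0], [0.5146, 0.4083])]
mark []
hook1 [(0.71, [69.0, 276.0], [0.5295, 0.5182])]
```

View pics/w4.png

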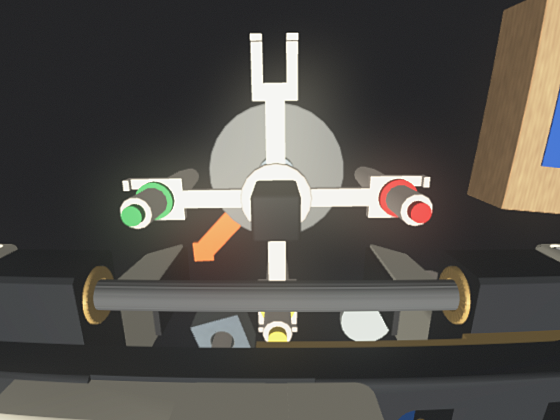

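The arms lie square in the image, with the knob at (210,275) centred between the fingers. Descend and grip.

```bash

python3 -m inch '0.001 0 0.04 0 0.09;0.001 0 0.08 0 0.09;0.001 0 0.108 0 0.09;0.001 0 0.108 0 0.09' 
python3 -m inch '0 0 0 0 0.03;0 0 0 0 0.03;0 0 0 0 0.03;0 0 0 0 0.03;0 0 0 0 0.03' 30
python3 -m inch '0 0 0 0 0.03;0 0 0 0 0.03' 30
python3 - <<'E'
from h import *
s=st();print(s['position'],np.degrees(yaw()),s['ft_torque'],s['width'])
E
```

```text
clock: 8.15
position: [0.5162, 0.4071, 0.3658]
ee_rot: [2.352, 2.081, -0.008]
force: [-0.1, -0.2, 0.7]
width: 0.977
gripper_force: 0.0
clock: 8.65
position: [0.5163, 0.4082, 0.3695]
ee_rot: [2.353, 2.082, 0.002]
force: [-0.0, -0.2, -0.6]
width: 0.592
gripper_force: 0.0
clock: 8.85
position: [0.5163, 0.408, 0.3688]
ee_rot: [2.353, 2.082, -0.0]
force: [0.3, 0.1, -0.3]
width: 0.422
gripper_force: 0.0
[0.5163 0.408  0.3688] 83.00160457744497 [-0.0603 -0.0644  0.013 ] 0.42224506747042745
```

```bash

python3 -m inch '0 0 0 0 0.03;0 0 0 0 0.03;0 0 0 0 0.03' 30
python3 -m inch '0 0 0 -0.08 0.03;0 0 0 -0.18 0.03;0 0 0 -0.28 0.03;0 0 0 -0.39 0.03;0 0 0 -0.5 0.03'
python3 -m inch '0 0 0 -0.1 0.03;0 0 0 -0.2 0.03;0 0 0 -0.3 0.03;0 0 0 -0.4 0.03;0 0 0 -0.5 0.03'
python3 - <<'E'
from h import *
s=st();print(s['position'],np.degrees(yaw()),s['ft_torque'],s['width'],s['joints'])
E
```

```text
clock: 9.15
position: [0.516, 0.4081, 0.3687]
ee_rot: [-2.352, -2.082, 0.001]
force: [-2.0, -0.9, 2.0]
width: 0.388
gripper_force: 29.9
clock: 9.65
position: [0.5161, 0.4081, 0.3688]
ee_rot: [-1.759, -2.603, 0.0]
force: [-2.9, 0.0, 1.9]
width: 0.392
gripper_force: 29.9
clock: 10.15
position: [0.5161, 0.4081, 0.3687]
ee_rot: [-1.061, -2.957, 0.0]
force: [-2.8, 0.1, 0.9]
width: 0.39
gripper_force: 29.9
[0.5161 0.4081 0.3687] 140.5327863031204 [-0.026   0.3854 -0.1436] 0.39047257459709445 [-0.1494  0.7474 -1.0607  1.4713  0.6605  1.3105 -0.384 ]
```

```bash

python3 -m inch '0 0 0 -0.1 0.03;0 0 0 -0.2 0.03;0 0 0 -0.3 0.03;0 0 0 -0.4 0.03;0 0 0 -0.5 0.03'>/dev/null
python3 -m inch '0 0 0 -0.1 0.03;0 0 0 -0.2 0.03;0 0 0 -0.3 0.03;0 0 0 -0.4 0.03;0 0 0 -0.5 0.03'>/dev/null
python3 -m inch '0 0 0 -0.1 0.03;0 0 0 -0.2 0.03;0 0 0 -0.3 0.03;0 0 0 -0.36 0.03;0 0 0 -0.36 0.03'
python3 - <<'E'
from h import *
s=st();print(s['position'],np.degrees(yaw())%360,s['ft_torque'],s['width'],s['joints'])
save("scene","s1");save("side","d1")
k=arm.get_calibration("side")
save("wrist","w5");wl(["mark","hook1","knob"],[.16,.16,.2],.2)
E
```

```text
clock: 11.65
position: [0.5161, 0.4083, 0.3688]
ee_rot: [1.031, -2.968, -0.001]
force: [-3.2, 0.9, 1.7]
width: 0.393
gripper_force: 30.0
[0.5161 0.4083 0.3688] 218.3060348705362 [0.1066 0.1881 0.169 ] 0.39262765811927597 [-0.0924  0.8316 -1.23    1.4664  0.7856  1.3941  0.8868]
mark [(0.67, [47.0, 267.0], [0.4338, 0.3382])]
hook1 []
knob [(0.56, [272.0, 276.0], [0.5155, 0.4084])]
```

```bash

python3 -m inch '0 0 0 -0.036 0.03;0 0 0 -0.036 0.03;0 0 0 -0.036 0.03'
python3 - <<'E'
from h import *
print(np.degrees(yaw())%360)
im=save("wrist","w6")
hsv=cv2.cvtColor(im,cv2.COLOR_RGB2HSV)
m=cv2.inRange(hsv,(5,130,120),(18,255,255));ys,xs=np.where(m);print(len(xs),xs.mean(),ys.mean())
E
```

```text
clock: 12.25
position: [0.5161, 0.4083, 0.3688]
ee_rot: [1.081, -2.95, -0.001]
force: [-3.4, 2.7, 0.2]
width: 0.389
gripper_force: 30.0
220.24572223384365
1773 275.2075578116187 39.61139311900733
```

View pics/w6.png

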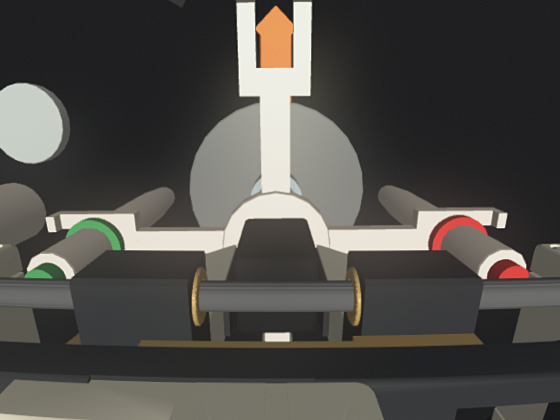

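The hook (prongs at columns 247 and 302) sits right over the arrow (column 275). Release and go to the blue pipette.

```bash

python3 -m inch '0 0 0 0 0.09;0 0 0 0 0.09;0 0 0 0 0.09;0 0 0 0 0.09;0 0 0 0 0.09'>/dev/null
python3 -m inch '0 0 0 0 0.09;0 0 -0.04 0 0.09;0 0 -0.09 0 0.09;0 0 -0.14 0 0.09;0 0 -0.15 0 0.09'
python3 -m inch '0.04 -0.025 0 0 0.09;0.085 -0.05 0 0 0.09;0.13 -0.075 0 0 0.09;0.176 -0.1 0 0 0.09;0.176 -0.105 0 0 0.09'>/dev/null
python3 -m inch '0 0 0 0 0.09;0 0 0 0 0.09;0 0 0 0 0.09'
python3 - <<'E'
from h import *
s=st();p=s['position'];print(p,np.degrees(yaw())%360,s['joints'])
im=save("wrist","w7");k=arm.get_calibration("wrist")
wl(["pipette_collar","mark","hook1","knob"],[.135,.16,.16,.2],.2)
hsv=cv2.cvtColor(im,cv2.COLOR_RGB2HSV);m=cv2.inRange(hsv,(105,130,80),(125,255,255))
n,l,st_,c=cv2.connectedComponentsWithStats(m)
for i in range(1,n):
    if st_[i,4]>60:print(st_[i],c[i],[atz("wrist",c[i][::-1],z,k)[:2] for z in(.138,.189)])
E
```

```text
clock: 13.3
position: [0.5151, 0.409, 0.5253]
ee_rot: [-1.08, 2.943, 0.007]
force: [0.4, 1.0, -0.8]
width: 0.979
gripper_force: 0.0
clock: 14.1
position: [0.4498, 0.2157, 0.5188]
ee_rot: [-1.085, 2.948, 0.002]
force: [0.3, -0.1, -0.3]
width: 0.98
gripper_force: 0.0
[0.4498 0.2157 0.5188] 220.42848189773753 [ 0.3687  0.3852 -1.2468  1.623   0.3685  1.4013  1.3573]
pipette_collar [(0.69, [233.0, 178.0], [0.5633, 0.1656]), (0.62, [140.0, 277.0], [0.4103, 0.1855])]
mark []
hook1 [(0.93, [249.0, 368.0], [0.4329, 0.334])]
knob []
[ 13  49  44  34 737] [31.7897 64.1628] [array([ 0.514 , -0.0616]), array([ 0.4972, -0.0288])]
[    0    69   119   181 12145] [ 41.2744 173.1402] [array([0.6062, 0.0067]), array([0.5763, 0.0298])]
[125  94  31  32 534] [140.0805 109.6311] [array([0.4783, 0.0554]), array([0.4666, 0.0716])]
[262 126  31  23 152] [276.4671 132.8092] [array([0.4048, 0.1795]), array([0.4035, 0.1781])]
[ 91 131  29  30 469] [104.6077 145.8785] [array([0.5341, 0.0469]), array([0.5144, 0.0643])]
[270 137  16  16 205] [277.6195 144.4634] [array([0.4132, 0.1883]), array([0.4107, 0.1857])]
```

View pics/w7.png

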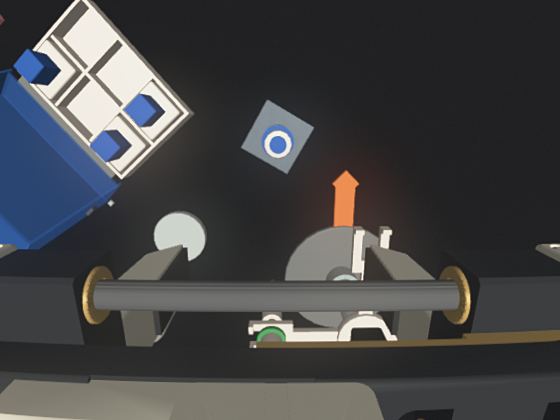

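The pipette stands in the block at (143,277), measured at (0.4107, 0.1857). The hook points down the arrow.

```bash

python3 -m inch '0.04 0.002 0 0 0.07;0.05 0.002 0.03 0 0.07;0.05 0.002 0.075 0 0.07;0.05 0.002 0.11 0 0.07;0.05 0.002 0.11 0 0.07'>/dev/null
python3 -m inch '0 0 0 0 0.07;0 0 0.03 0 0.07;0 0 0.06 0 0.07;0 0 0.082 0 0.07;0 0 0.082 0 0.07'
python3 - <<'E'
from h import *
s=st();m=R.from_rotvec(s['ee_rot']).as_matrix();print(s['position'],"err tool",m.T@(np.array([.4106,.1856,.326])-s['position']))
E
```

```text
clock: 15.35
position: [0.4107, 0.1835, 0.3266]
ee_rot: [1.082, -2.948, -0.0]
force: [-0.9, -0.1, 0.3]
width: 0.765
gripper_force: 0.0
[0.4107 0.1835 0.3266] err tool [-0.0012  0.0017  0.0006]
```

```bash

python3 -m inch '-0.001 0.002 0 0 0.02;-0.001 0.002 0 0 0.02;-0.001 0.002 0 0 0.02;-0.001 0.002 0 0 0.02;-0.001 0.002 0 0 0.02' 20 >/dev/null
python3 -m inch '0 0 0 0 0.02;0 0 0 0 0.02;0 0 0 0 0.02;0 0 0 0 0.02;0 0 0 0 0.02'
python3 - <<'E'
from h import *
s=st();print(s['position'],s['width']*.0918,np.degrees(yaw())%360)
E
```

```text
clock: 16.35
position: [0.4101, 0.1856, 0.3269]
ee_rot: [-1.082, 2.949, -0.0]
force: [-0.0, -1.2, 3.5]
width: 0.274
gripper_force: 20.0
[0.4101 0.1856 0.3269] 0.025181323724782573 220.28398716089507
```

```bash

python3 -m inch '0 0 -0.02 0 0.02;0 0 -0.045 0 0.02;0 0 -0.06 0 0.02;0 0 -0.06 0 0.02' 
python3 -m inch '-0.01 0.025 0 0 0.02;-0.025 0.05 0 0 0.02;-0.035 0.08 0 0 0.02;-0.044 0.1 0 0 0.02;-0.044 0.1 0 0 0.02'>/dev/null
python3 -m inch '0 0 0.01 0 0.02;0 0 0.02 0 0.02;0 0 0.02 0 0.02;0 0 0.02 0 0.02' 
python3 - <<'E'
from h import *
s=st();m=R.from_rotvec(s['ee_rot']).as_matrix();print(s['position'],s['width']*.0918,np.degrees(yaw())%360,"to mark, tool",m.T@(np.array([.4333,.3371,.3668])-s['position']))
save("wrist","w8");save("side","d2");wl(["pipette_collar","hook1","mark"],[.175,.16,.16],.2)
r=[(n,arm.place_of(n,"hook1")[:1],arm.place_of(n,"pipette_collar")[:1]) for n in("scene","side")]
h,p=[tri(*[ray(n,x[i][0]["point"]) for n,*x in r]) if all(x[i] for n,*x in r) else None for i in(0,1)]
print(h,p)
E
```

```text
clock: 16.75
position: [0.4103, 0.186, 0.3882]
ee_rot: [-1.08, 2.947, 0.0]
force: [-0.0, -0.2, -1.0]
width: 0.277
gripper_force: 20.0
clock: 17.65
position: [0.3792, 0.2894, 0.3661]
ee_rot: [1.08, -2.949, 0.001]
force: [-0.4, 0.7, -0.0]
width: 0.279
gripper_force: 20.0
[0.3792 0.2894 0.3661] 0.02558765869581083 220.2188880519515 to mark, tool [-0.0721  0.0015 -0.0008]
pipette_collar [(0.89, [254.0, 276.0], [0.3789, 0.2904])]
hook1 []
mark [(0.75, [347.0, 278.0], [0.4329, 0.3382])]
(array([0.6347, 0.1987, 0.1569]), np.float64(0.39936848969729066)) (array([0.4166, 0.1874, 0.2017]), np.float64(0.07988969950539661))
```

```bash
python3 -c "
import cv2
a=cv2.imread('pics/d2.png')[100:240,150:320];b=cv2.imread('pics/w8.png')[:280]
a=cv2.resize(a,None,fx=2,fy=2,interpolation=2);import numpy as np
c=np.zeros((560,560,3),'uint8');c[:280]=b;c[280:560,:340]=a;cv2.imwrite('pics/c1.png',c)"
```

```text
(no output)
```

View pics/c1.png

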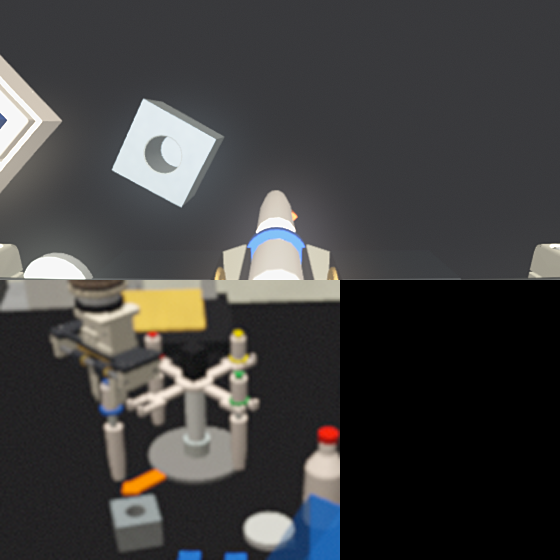

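The held pipette (blue collar at (245,276) in the wrist crop) is upright in front of the hook, above prong height. Move in.

```bash

python3 -m inch '-0.015 0.0015 0 0 0.02;-0.03 0.0015 0 0 0.02;-0.05 0.0015 0 0 0.02;-0.07 0.0015 0 0 0.02;-0.071 0.0015 0 0 0.02' 
python3 - <<'E'
from h import *
s=st();m=R.from_rotvec(s['ee_rot']).as_matrix();print(s['position'],s['width']*.0918,np.degrees(yaw())%360,"to mark, tool",m.T@(np.array([.4333,.3371,.3518])-s['position']),s['ft_torque'])
E
```

```text
clock: 18.6
position: [0.4336, 0.3384, 0.3667]
ee_rot: [-1.08, 2.949, 0.002]
force: [0.6, 0.6, -0.2]
width: 0.281
gripper_force: 20.0
[0.4336 0.3384 0.3667] 0.02579713751651983 220.23734805140427 to mark, tool [ 0.0011 -0.0008  0.0149] [ 0.0874 -0.0575 -0.0479]
```

```bash

python3 -m inch '0.001 0 0.005 0 0.02;0.001 0 0.01 0 0.02;0.001 0 0.013 0 0.02;0.001 0 0.015 0 0.02' 
python3 - <<'E'
from h import *
save("side","d3");save("scene","s3")
for c in("scene","side"):
  for n in("pipette_collar","hung2_collar"):
    print(c,n,[(round(d['conf'],2),d['point'],proj(c,[.4333,.3371,.16])) for d in arm.place_of(c,n)[:2]])
a=cv2.imread('pics/d3.png')[110:210,180:300];b=cv2.imread('pics/s3.png')[150:260,320:460]
cv2.imwrite('pics/c2.png',np.hstack([cv2.resize(a,(390,400),interpolation=2),cv2.resize(b,(390,400),interpolation=2)]))
E
```

```text
clock: 19.0
position: [0.4309, 0.3362, 0.3517]
ee_rot: [1.082, -2.949, 0.002]
force: [-5.9, -7.8, 20.8]
width: 0.277
gripper_force: 20.0
scene pipette_collar [(0.55, [184.9, 379.5], array([187.569 , 381.4609]))]
scene hung2_collar [(0.68, [229.0, 374.4], array([187.569 , 381.4609]))]
side pipette_collar [(0.82, [162.7, 219.6], array([160.4446, 222.3629])), (0.43, [383.9, 219.5], array([160.4446, 222.3629]))]
side hung2_collar [(0.89, [163.0, 266.3], array([160.4446, 222.3629])), (0.49, [329.8, 276.2], array([160.4446, 222.3629]))]
```

View pics/c2.png

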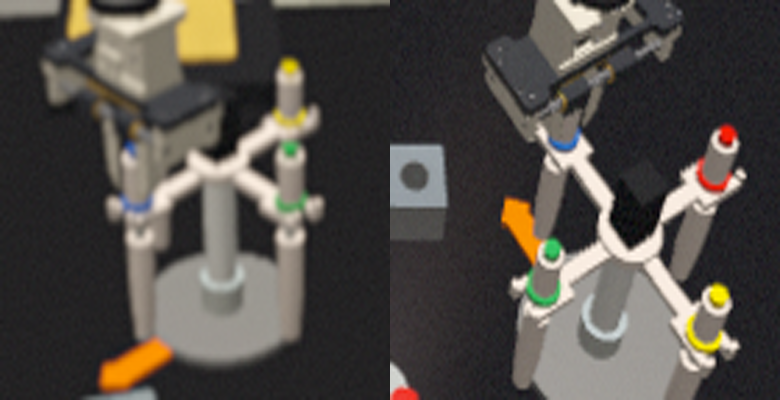

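```bash

python3 -m inch '-0.001 0 -0.001 0 0.02;-0.001 0 -0.001 0 0.02;-0.001 0 -0.001 0 0.02' 
python3 -m inch '-0.001 0 -0.001 0 0.02;-0.001 0 -0.001 0 0.02;-0.001 0 -0.001 0 0.02' 
```

```text
clock: 19.6
position: [0.4322, 0.3373, 0.3526]
ee_rot: [-1.082, 2.949, 0.0]
force: [0.4, -0.2, -1.0]
width: 0.279
gripper_force: 20.0
clock: 19.9
position: [0.4329, 0.338, 0.3537]
ee_rot: [1.082, -2.949, -0.0]
force: [0.3, 0.3, -1.0]
width: 0.279
gripper_force: 20.0
```

```bash

python3 -m inch '0 0 0.001 0 0.02;0 0 0.001 0 0.02;0 0 0.001 0 0.05;0 0 0.001 0 0.05;0 0 0.001 0 0.05' 
python3 -m inch '0 0 0 0 0.05;0 0 0 0 0.05;0 0 0 0 0.05;0 0 0 0 0.05'
python3 -m inch '0 0 -0.02 0 0.05;0 0 -0.05 0 0.05;0 0 -0.09 0 0.06;0 0 -0.13 0 0.07;0 0 -0.16 0 0.09'
python3 - <<'E'
from h import *
save("side","d4");save("wrist","w9");print(st()['position'],st()['joints'])
wl(["pipette_collar","hook1","hung2_collar","hung3_collar","hung4_collar"],[.16]*5,.2)
a=cv2.imread('pics/d4.png')[110:210,180:300];b=cv2.imread('pics/w9.png')
cv2.imwrite('pics/c3.png',np.hstack([cv2.resize(a,(390,325),interpolation=2),cv2.resize(b[:],(400,325))]))
E
```

```text
clock: 20.4
position: [0.4328, 0.338, 0.3528]
ee_rot: [-1.082, 2.949, 0.0]
force: [-0.3, -0.1, -0.8]
width: 0.487
gripper_force: 0.0
clock: 20.8
position: [0.4328, 0.338, 0.3527]
ee_rot: [-1.082, 2.949, -0.0]
force: [-0.6, 0.3, 0.3]
width: 0.542
gripper_force: 0.0
clock: 21.3
position: [0.4325, 0.3382, 0.5153]
ee_rot: [-1.082, 2.948, 0.001]
force: [0.2, 1.2, 0.1]
width: 0.754
gripper_force: 0.0
[0.4326 0.3391 0.517 ] [ 0.0018  0.4388 -1.1117  1.5211  0.3973  1.4212  1.145 ]
pipette_collar [(0.87, [186.0, 274.0], [0.4305, 0.3357])]
hook1 [(0.79, [188.0, 273.0], [0.4328, 0.3359])]
hung2_collar []
hung3_collar []
hung4_collar []
```

View pics/c3.png

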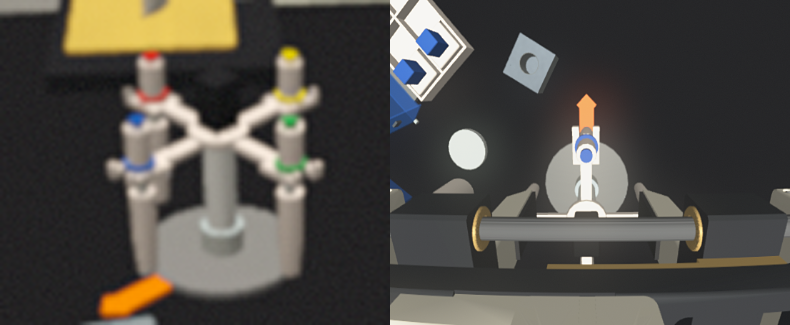

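The pipette hangs on the hook over the arrow, at the same height as the others. Now to the case and the loose items.

```bash

python3 -m inch '0.015 -0.045 0 0.15 0.09;0.03 -0.09 0 0.3 0.09;0.045 -0.135 0 0.45 0.09;0.06 -0.18 0 0.6 0.09;0.069 -0.216 0 0.75 0.09' >/dev/null
python3 -m inch '-0.02 -0.045 0 0.11 0.09;-0.045 -0.085 0 0.11 0.09;-0.065 -0.125 0 0.11 0.09;-0.085 -0.156 0 0.11 0.09;-0.088 -0.156 0 0.11 0.09' >/dev/null
python3 -m inch '0 0 0 0 0.09;0 0 0 0 0.09' 
python3 - <<'E'
from h import *
im=save("wrist","w10");s=st();print(s['position'],s['joints'],np.degrees(yaw()));k=arm.get_calibration("wrist")
wl(["case_mid","packed3_mid","packed4_mid","packed6_mid","sample_mid"],[.04]*5)
E
```

```text
clock: 22.85
position: [0.6, -0.03, 0.5122]
ee_rot: [-0.243, -3.131, -0.001]
force: [0.3, 0.8, 0.0]
width: 0.981
gripper_force: 0.0
[ 0.5999 -0.0297  0.5125] [ 0.5078  0.452  -0.8363  1.4135  0.3332  1.4226  1.0896] 171.1634352212258
case_mid [(0.8, [115.0, 259.0], [0.5197, -0.0386]), (0.73, [139.0, 310.0], [0.5603, 0.0236])]
packed3_mid [(0.59, [89.0, 314.0], [0.4976, 0.0362])]
packed4_mid [(0.57, [137.0, 211.0], [0.5372, -0.1064])]
packed6_mid [(0.72, [290.0, 261.0], [0.7689, -0.0772]), (0.71, [137.0, 313.0], [0.5581, 0.027])]
sample_mid [(0.67, [93.0, 4.0], [0.4324, -0.3721]), (0.43, [85.0, 312.0], [0.4926, 0.0344])]
```

View pics/w10.png

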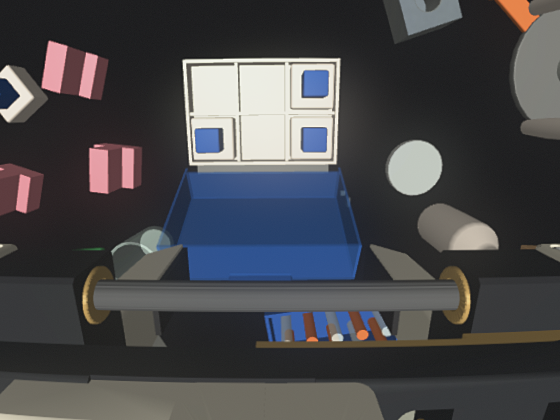

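```bash
cat >> h.py <<'E'
def caps(im,k,z=.076,roi=None):
    hsv=cv2.cvtColor(im,cv2.COLOR_RGB2HSV);m=cv2.inRange(hsv,(105,150,110),(125,255,255));out=[]
    n,l,s,c=cv2.connectedComponentsWithStats(m)
    for i in range(1,n):
        if 250<s[i,4]<3000 and s[i,0]>0:
            ys,xs=np.where(l==i);P=np.array([atz("wrist",(y,x),z,k)[:2]*1000 for y,x in zip(ys,xs)]);r=cv2.minAreaRect(P.astype(np.float32));out.append((c[i],r))
    return out
E
python3 - <<'E'
from h import *
k=arm.get_calibration("wrist")
im=cv2.imread("pics/w10.png");g=cv2.cvtColor(im,cv2.COLOR_BGR2HSV)
m=cv2.inRange(g,(0,0,150),(180,70,255));m[:, :170]=0;m[:,355:]=0;m[:45]=0;m[172:]=0
n,l,s,c=cv2.connectedComponentsWithStats(m);print(s[s[:,4]>300])
i=1+np.argmax(s[1:,4]);ct=cv2.findContours((l==i).astype('uint8'),0,cv2.CHAIN_APPROX_NONE)[0];ct=max(ct,key=len)
P=np.array([atz("wrist",(y,x),.032,k)[:2]*1000 for x,y in ct[:,0]]).astype(np.float32)
print(cv2.minAreaRect(P),cv2.boxPoints(cv2.minAreaRect(P)))
q=cv2.approxPolyDP(cv2.convexHull(ct),6,True)[:,0];print(q,[ (atz("wrist",(y,x),.032,k)[:2]*1000).round(1) for x,y in q])
E
```

```text
[[     0      0    560    420 222047]
 [   183     58    157    108  13152]]
((518.0260620117188, -36.566017150878906), (202.7224884033203, 137.60997009277344), 81.30795288085938) [[ 434.6932 -126.3651]
 [ 570.7228 -147.1612]
 [ 601.3589   53.233 ]
 [ 465.3293   74.0291]]
[[339  58]
 [336 163]
 [189 164]
 [183  60]] [array([465.3,  72.9]), array([598.9,  53.6]), array([ 568.8, -146.2]), array([ 436.1, -125.3])]
```

```bash

python3 -m inch '-0.007 -0.05 0 0 0.09;-0.015 -0.1 0 0 0.09;-0.022 -0.15 0 0 0.09;-0.03 -0.2 0 0 0.09;-0.037 -0.25 0 0 0.09' >/dev/null
python3 -m inch '-0.007 -0.05 0 0 0.09;-0.009 -0.065 0 0 0.09;-0.009 -0.065 0 0 0.09;-0.009 -0.065 0 0 0.09' 
python3 - <<'E'
from h import *
im=save("wrist","w11");k=arm.get_calibration("wrist");s=st();print(s['position'],s['joints'],np.degrees(yaw()))
for c in caps(im,k):print(c)
wl(["sample_mid","foam1_mid","beaker"],[.036,.036,0])
E
```

```text
clock: 24.05
position: [0.5969, -0.3459, 0.5127]
ee_rot: [0.245, 3.132, 0.002]
force: [-0.5, 0.3, 0.9]
width: 0.98
gripper_force: 0.0
[ 0.5972 -0.3449  0.5131] [ 0.8511  0.5954 -0.7569  1.1688  0.3948  1.5192  1.5824] 171.15130290654852
(array([230.155 ,  44.0783]), ((434.28765869140625, -371.6739196777344), (27.88804817199707, 27.400699615478516), 27.45243263244629))
sample_mid [(0.58, [51.0, 233.0], [0.4347, -0.3729]), (0.48, [131.0, 340.0], [0.5536, -0.2507]), (0.37, [108.0, 449.0], [0.5441, -0.1026])]
foam1_mid [(0.7, [156.0, 217.0], [0.5609, -0.4186])]
beaker [(0.8, [212.0, 358.0], [0.6808, -0.23])]
```

View pics/w11.png

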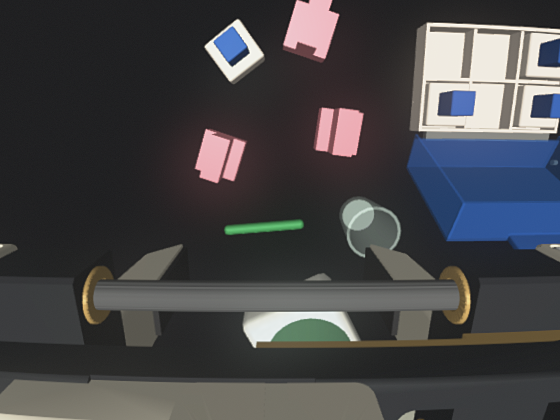

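The bottle is at (48,233) and foams at (28,312), (131,340), (156,220). Cap measured 28 x 27 mm at (0.434,-0.372), turned 27°. Move above it.

```bash

python3 -m inch '0.04 -0.012 0 0.15 0.06;0.08 -0.025 0.01 0.3 0.06;0.12 -0.04 0.03 0.45 0.06;0.157 -0.051 0.06 0.6 0.06;0.157 -0.051 0.1 0.75 0.06' >/dev/null
python3 -m inch '0 0 0 0.15 0.06;0 0 0 0.187 0.06;0 0 0 0.187 0.06;0 0 0 0.187 0.06' 
python3 - <<'E'
from h import *
im=save("wrist","w12");k=arm.get_calibration("wrist");s=st();print(s['position'],s['joints'],np.degrees(yaw()))
for c in caps(im,k,.072):print(c)
m=R.from_rotvec(s['ee_rot']).as_matrix();print(m.T@(np.array([.4345,-.3717,.214])-s['position']))
E
```

```text
clock: 25.15
position: [0.4341, -0.3721, 0.4132]
ee_rot: [1.63, 2.685, -0.0]
force: [0.1, 0.1, 0.7]
width: 0.654
gripper_force: 0.0
[ 0.434  -0.3722  0.4131] [ 1.0397  0.408  -0.5875  1.6577  0.2436  1.1493  0.8692] 117.4693157313751
[0.0004 0.0006 0.1991]
```

```bash

python3 -m inch '0 0 0.04 0 0.06;0 0 0.08 0 0.06;0 0 0.12 0 0.06;0 0 0.16 0 0.06;0 0 0.185 0 0.06'  >/dev/null
python3 -m inch '0 0 0.014 0 0.06;0 0 0.014 0 0.06' 
python3 -m inch '0 0 0 0 0.02;0 0 0 0 0.02;0 0 0 0 0.02;0 0 0 0 0.02;0 0 0 0 0.02' 20 >/dev/null
python3 -m inch '0 0 0 0 0.02;0 0 0 0 0.02;0 0 0 0 0.02' 20
```

```text
clock: 25.9
position: [0.4334, -0.3725, 0.2124]
ee_rot: [-1.631, -2.682, -0.001]
force: [0.3, -0.4, -0.6]
width: 0.652
gripper_force: 0.0
clock: 26.7
position: [0.4338, -0.3731, 0.2145]
ee_rot: [1.634, 2.682, -0.001]
force: [-1.2, -0.3, 7.4]
width: 0.323
gripper_force: 20.0
```

```bash

python3 -m inch '0 0 -0.03 0 0.02;0 0 -0.07 0 0.02;0 0 -0.1 0 0.02;0 0 -0.1 0 0.02' 
python3 -m inch '0.032 0.023 0 -0.15 0.02;0.064 0.047 0 -0.3 0.02;0.096 0.07 0 -0.45 0.02;0.128 0.093 0 -0.6 0.02;0.16 0.117 0 -0.75 0.02' >/dev/null
python3 - <<'E'
from h import *
s=st();m=R.from_rotvec(s['ee_rot']).as_matrix();print(s['position'],np.degrees(yaw()),m.T@(np.array([.4754,-.0968,.218])-s['position']))
E
```

```text
clock: 27.1
position: [0.435, -0.3732, 0.318]
ee_rot: [1.63, 2.677, -0.001]
force: [0.7, 0.4, -1.5]
width: 0.326
gripper_force: 20.0
[ 0.4637 -0.1756  0.3131] 160.63327574749928 [0.015  0.0782 0.0951]
```

```bash

python3 -m inch '0.008 0.04 0 -0.1 0.02;0.015 0.078 0 -0.187 0.02;0.015 0.078 0 -0.187 0.02;0.015 0.078 0 -0.187 0.02;0.015 0.078 0 -0.187 0.02'
python3 - <<'E'
from h import *
im=save("wrist","w13");k=arm.get_calibration("wrist")
s=st();m=R.from_rotvec(s['ee_rot']).as_matrix();print(s['position'],np.degrees(yaw()),m.T@(np.array([.4754,-.0968,.2185])-s['position']))
E
```

```text
clock: 28.1
position: [0.476, -0.0996, 0.3132]
ee_rot: [-0.249, -3.131, 0.001]
force: [-0.2, 0.4, -0.2]
width: 0.327
gripper_force: 20.0
[ 0.4761 -0.0999  0.3133] 170.85827955697997 [0.0011 0.003  0.0948]
```

View pics/w13.png

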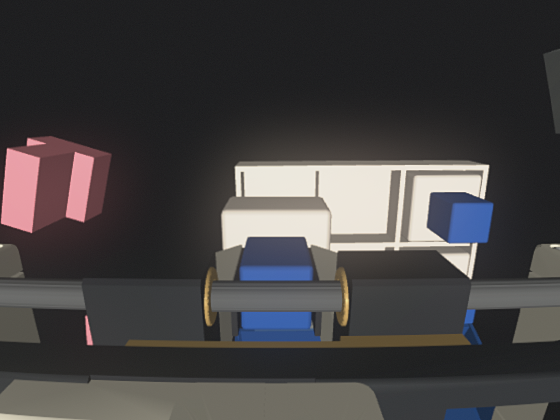

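Held bottle (white top at (215,275)) is over the front cell at y=-66. Quick check of the case's front corners (163,238) and (162,484).

```bash

python3 -m inch '0.001 0.003 0.03 -0.007 0.02;0.001 0.003 0.05 -0.007 0.02;0.001 0.003 0.05 -0.007 0.02;0.001 0.003 0.05 -0.007 0.02'
python3 - <<'E'
from h import *
im=save("wrist","w14");k=arm.get_calibration("wrist")
g=cv2.cvtColor(im,cv2.COLOR_RGB2HSV);m=cv2.inRange(g,(0,0,150),(180,70,255))
# front rim: first white row per column
C=np.array([.518,-.0366]);u=np.array([.9885,-.1513]);v=np.array([.1513,.9885])
pts=[]
for x in range(150,540,10):
    r=np.where(m[60:230,x])[0]
    if len(r):p=atz("wrist",(60+r[0],x),.032,k)[:2]-C;pts.append((x,60+r[0],round(p@u*1000,1),round(p@v*1000,1)))
print(pts)
s=st();mm=R.from_rotvec(s['ee_rot']).as_matrix();print(s['position'],np.degrees(yaw()),mm.T@(np.array([.4754,-.0968,.2185])-s['position']))
E
```

```text
clock: 28.55
position: [0.4758, -0.0961, 0.2639]
ee_rot: [-0.238, -3.132, -0.0]
force: [0.4, 0.4, -1.0]
width: 0.324
gripper_force: 20.0
[(220, np.int64(178), np.float64(-67.9), np.float64(-100.2)), (230, np.int64(177), np.float64(-68.5), np.float64(-93.8)), (240, np.int64(177), np.float64(-68.5), np.float64(-87.4)), (250, np.int64(177), np.float64(-68.5), np.float64(-81.0)), (260, np.int64(177), np.float64(-68.5), np.float64(-74.6)), (270, np.int64(177), np.float64(-68.5), np.float64(-68.3)), (280, np.int64(176), np.float64(-69.2), np.float64(-61.9)), (290, np.int64(176), np.float64(-69.2), np.float64(-55.5)), (300, np.int64(176), np.float64(-69.2), np.float64(-49.2)), (310, np.int64(176), np.float64(-69.2), np.float64(-42.8)), (320, np.int64(176), np.float64(-69.2), np.float64(-36.4)), (330, np.int64(176), np.float64(-69.2), np.float64(-30.0)), (340, np.int64(176), np.float64(-69.3), np.float64(-23.6)), (350, np.int64(176), np.float64(-69.3), np.float64(-17.2)), (360, np.int64(177), np.float64(-68.7), np.float64(-10.7)), (370, np.int64(177), np.float64(-68.7), np.float64(-4.2)), (3
[... 251 characters left out ...]
, np.float64(-68.9), np.float64(28.4)), (430, np.int64(177), np.float64(-68.9), np.float64(35.1)), (440, np.int64(177), np.float64(-69.0), np.float64(41.7)), (450, np.int64(177), np.float64(-69.0), np.float64(48.4)), (460, np.int64(177), np.float64(-69.1), np.float64(55.2)), (470, np.int64(177), np.float64(-69.2), np.float64(62.0)), (480, np.int64(177), np.float64(-69.2), np.float64(68.8)), (490, np.int64(177), np.float64(-69.3), np.float64(75.8)), (500, np.int64(177), np.float64(-69.4), np.float64(82.7)), (510, np.int64(177), np.float64(-69.5), np.float64(89.8)), (520, np.int64(177), np.float64(-69.5), np.float64(96.9))]
[ 0.4761 -0.0959  0.2644] 171.34247705631105 [ 0.0006 -0.001   0.0459]
```

View pics/w14.png

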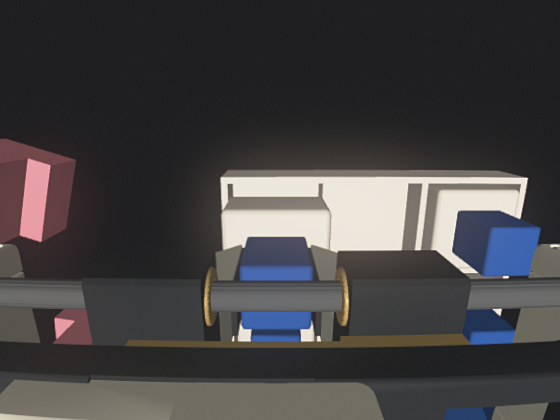

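That view confirms the fit (front rim at -69 mm as expected). I have now used up, in fact overrun by one, the picture allowance, so from here I go by numbers only.

```bash

python3 -m inch '0.0005 -0.001 0.012 0 0.02;0.0005 -0.001 0.024 0 0.02;0.0005 -0.001 0.034 0 0.02'
python3 -m inch '0 0 0.005 0 0.02;0 0 0.009 0 0.02;0 0 0.0115 0 0.02;0 0 0.0115 0 0.02'
```

```text
clock: 28.9
position: [0.475, -0.0965, 0.2288]
ee_rot: [-0.236, -3.132, 0.0]
force: [-0.0, 0.2, -0.9]
width: 0.326
gripper_force: 20.0
clock: 29.3
position: [0.4753, -0.0961, 0.2183]
ee_rot: [0.235, 3.133, -0.0]
force: [0.2, 0.5, -1.1]
width: 0.324
gripper_force: 20.0
```

```bash

python3 -m inch '0 0 0.001 0 0.02;0 0 0.001 0 0.02'
python3 -m inch '0 0 0.001 0 0.045;0 0 0.001 0 0.045;0 0 0.001 0 0.045;0 0 0.001 0 0.045;0 0 0.001 0 0.045'
python3 -m inch '0 0 -0.02 0 0.045;0 0 -0.06 0 0.045;0 0 -0.11 0 0.045;0 0 -0.16 0 0.045;0 0 -0.2 0 0.05'
python3 -m inch '-0.05 0 -0.05 0 0.07;-0.1 0 -0.1 0 0.07;-0.12 0 -0.1 0 0.07;-0.12 0 -0.1 0 0.07'
python3 - <<'E'
from h import *
im=save("wrist","w15");k=arm.get_calibration("wrist")
s=st();print(s['position'],np.degrees(yaw()))
C=np.array([518,-36.6]);u=np.array([.9885,-.1513]);v=np.array([.1513,.9885])
for c,r in caps(im,k):
    d=np.array(r[0])-C;print(c,r,d@u,d@v)
E
```

```text
clock: 29.5
position: [0.4754, -0.096, 0.2182]
ee_rot: [0.235, 3.132, -0.001]
force: [-4.1, 0.6, 13.9]
width: 0.323
gripper_force: 20.0
clock: 30.0
position: [0.4754, -0.0962, 0.2164]
ee_rot: [0.235, 3.132, 0.0]
force: [0.1, 0.1, 3.7]
width: 0.491
gripper_force: 1.6
clock: 30.5
position: [0.475, -0.0959, 0.4188]
ee_rot: [0.234, 3.132, 0.0]
force: [0.7, -1.7, -0.9]
width: 0.529
gripper_force: 0.0
clock: 30.9
position: [0.5972, -0.1152, 0.5184]
ee_rot: [0.238, 3.128, 0.002]
force: [0.4, -0.5, -0.1]
width: 0.76
gripper_force: 0.0
[ 0.5963 -0.1146  0.5171] 171.37268680004948
[327.4182 323.434 ] ((821.565185546875, -69.88574981689453), (48.70494079589844, 20.789474487304688), 0.15148112177848816) 305.1103198603821 13.02644887924194
```

```bash
sed -i 's/(105,150,110),(125,255,255)/(100,150,60),(130,255,255)/;s/250<s\[i,4\]<3000/200<s[i,4]<3000/' h.py
python3 - <<'E'
from h import *
k=arm.get_calibration("wrist");im=cv2.imread("pics/w15.png")[...,::-1].copy();hs=cv2.cvtColor(im,cv2.COLOR_RGB2HSV)
C=np.array([518,-36.6]);u=np.array([.9885,-.1513]);v=np.array([.1513,.9885])
for nm,(x,y) in dict(new=(-33,-66),p3=(-33,66),p4=(33,-66),p6=(33,66),e2=(-33,0),e5=(33,0)).items():
    p=C+x*u+y*v;q=proj("wrist",[p[0]/1e3,p[1]/1e3,.076],k).astype(int);print(nm,q,hs[q[0],q[1]] if 0<=q[0]<420 and 0<=q[1]<560 else None)
for c,r in caps(im,k):
    d=np.array(r[0])-C;print(c,r,d@u,d@v)
E
```

```text
new [ 75 274] [109 138 218]
p3 [ 76 385] [110 140 208]
p4 [132 274] [110 125 214]
p6 [132 381] [111 129 206]
e2 [ 75 330] [ 25   6 245]
e5 [132 328] [ 21   7 245]
[327.3395 323.6111] ((821.6469116210938, -70.07215881347656), (20.880659103393555, 48.64818572998047), 89.52140045166016) 305.2193097659302 12.854548741149898
```

```bash
sed -i 's/(100,150,60),(130,255,255)/(100,100,180),(130,165,255)/' h.py
cat >> h.py <<'E'
C=np.array([518,-36.6]);u=np.array([.9885,-.1513]);v=np.array([.1513,.9885])
def case_caps(im,k):
    for c,r in caps(im,k):
        d=np.array(r[0])-C
        if abs(d@u)<80 and abs(d@v)<110:print("cap",c.round(),np.array(r[1]).round(1),round((r[2]+8.7)%90,1),"case xy",round(d@u,1),round(d@v,1))
def foams(im,k,z=.072):
    h=cv2.cvtColor(im,cv2.COLOR_RGB2HSV);m=cv2.inRange(h,(165,50,100),(180,255,255))|cv2.inRange(h,(0,50,100),(4,255,255));m[245:]=0
    n,l,s,c=cv2.connectedComponentsWithStats(m);out=[]
    for i in range(1,n):
        if s[i,4]<400:continue
        ys,xs=np.where(l==i);V=h[ys,xs,2];print("foam comp",s[i],"Vpct",np.percentile(V,[5,25,50,75,95]),"z36:",atz("wrist",c[i][::-1],.036,k)[:2])
E
python3 - <<'E'
from h import *
k=arm.get_calibration("wrist");im=cv2.imread("pics/w15.png")[...,::-1].copy()
case_caps(im,k)
k0=k
im=cv2.imread("pics/w11.png")[...,::-1].copy();h=cv2.cvtColor(im,cv2.COLOR_RGB2HSV)
foams(im,k)
for r in range(105,160,4):print(h[r,312:368:4].tolist())
E
```

```text
cap [276.  73.] [27.3 26.9] 0.1 case xy -35.4 -64.6
cap [386.  73.] [28.  27.2] 1.0 case xy -36.8 66.5
cap [276. 129.] [25.8 26.3] 0.1 case xy 29.4 -64.5
cap [382. 129.] [27.7 26.5] 0.6 case xy 28.5 66.9
foam comp [ 283    0   57   62 1934] Vpct [102.   239.   239.   239.   245.35] z36: [ 0.4221 -0.0372]
foam comp [ 314  107   50   50 2019] Vpct [121. 233. 237. 237. 242.] z36: [ 0.5532 -0.022 ]
foam comp [ 194  129   53   54 1934] Vpct [120. 236. 237. 237. 242.] z36: [ 0.5621 -0.1867]
[[175, 54, 52], [175, 58, 53], [175, 58, 53], [175, 64, 52], [176, 64, 56], [176, 64, 56], [176, 63, 57], [176, 64, 56], [176, 64, 56], [178, 59, 56], [176, 63, 57], [176, 63, 57], [175, 59, 56], [175, 55, 56]]
[[175, 59, 52], [174, 67, 53], [177, 97, 123], [176, 61, 243], [176, 70, 239], [177, 79, 232], [177, 92, 114], [176, 67, 250], [177, 76, 235], [177, 84, 209], [177, 77, 149], [177, 76, 74], [178, 61, 54], [175, 58, 57]]
[[178, 58, 53], [177, 52, 54], [177, 94, 133], [175, 62, 237], [176, 62, 237], [177, 65, 246], [177, 95, 124], [176, 63, 241], [177, 65, 237], [176, 67, 237], [176, 68, 237], [176
[... 1768 characters left out ...]
7], [176, 69, 243], [176, 69, 59], [176, 68, 60]]
[[178, 63, 53], [177, 81, 221], [176, 68, 242], [177, 66, 241], [177, 92, 144], [177, 96, 133], [176, 68, 236], [176, 69, 236], [176, 70, 237], [176, 70, 236], [176, 70, 236], [177, 78, 250], [176, 60, 60], [176, 64, 60]]
[[174, 65, 55], [178, 58, 57], [178, 63, 57], [178, 64, 56], [178, 58, 57], [177, 85, 203], [176, 70, 242], [176, 69, 239], [176, 70, 237], [176, 71, 237], [177, 75, 237], [177, 83, 160], [176, 64, 60], [176, 64, 60]]
[[178, 57, 54], [178, 60, 55], [176, 64, 56], [176, 62, 58], [176, 66, 58], [178, 62, 58], [178, 67, 57], [175, 64, 52], [175, 63, 53], [177, 73, 73], [175, 59, 52], [178, 61, 59], [176, 61, 59], [176, 62, 58]]
```

The new bottle sits in the same rows and lines as the packed ones (square within 1°). Next a foam fit by rendering a model into the wrist picture.

```bash
cat >> h.py <<'E'
from scipy.optimize import minimize
def box(cx,cy,a,lx,ly,z0,z1):
    ca,sa=np.cos(a),np.sin(a)
    return np.array([[cx+ca*i*lx/2-sa*j*ly/2,cy+sa*i*lx/2+ca*j*ly/2,z] for z in(z0,z1) for i,j in((-1,-1),(1,-1),(1,1),(-1,1))])
def pj(k,Q):
    P=np.array(k["pose"]);q=((Q-P[:3,3])@P[:3,:3])*[1,-1,-1]
    return cv2.projectPoints(q.reshape(-1,1,3),np.zeros(3),np.zeros(3),np.array(k["intrinsics"],float),np.array(k["distortion"],float))[0][:,0]
def render(k,p,shape,z0=0):
    im=np.full(shape,0,np.uint8)
    for lx,ly,a,b in((.056,.056,0,.030),(.056,.024,.030,.072)):
        q=(pj(k,box(p[0],p[1],p[2],lx,ly,z0+a,z0+b))*16).round().astype(np.int32)
        cv2.fillConvexPoly(im,cv2.convexHull(q),120,cv2.LINE_AA,4);cv2.fillConvexPoly(im,q[4:],237,cv2.LINE_AA,4)
    return im
def fit_foams(im,k,z0=0,minarea=600):
    h=cv2.cvtColor(im,cv2.COLOR_RGB2HSV);m=cv2.inRange(h,(165,50,90),(180,255,255))|cv2.inRange(h,(0,50,90),(4,255,255));m[245:]=0
    n,l,s,c=cv2.connectedComponentsWithStats(m);out=[]
    for i in range(1,n):
        if s[i,4]<minarea:continue
        I=np.where(l==i,h[...,2],0).astype(float);g=atz("wrist",c[i][::-1],z0+.03,k)[:2]
        f=lambda p:np.abs(cv2.GaussianBlur(render(k,(p[0]/100,p[1]/100,p[2]/2),I.shape,z0).astype(float)-I,(5,5),1)).sum()/s[i,4]
        best=min((minimize(f,[g[0]*100,g[1]*100,2*a],method="Nelder-Mead",options=dict(initial_simplex=[[g[0]*100,g[1]*100,2*a],[g[0]*100+1,g[1]*100,2*a],[g[0]*100,g[1]*100+1,2*a],[g[0]*100,g[1]*100,2*a+.3]])) for a in np.arange(0,np.pi,np.pi/8)),key=lambda r:r.fun)
        x=best.x;out.append((x[0]/100,x[1]/100,np.degrees(x[2]/2)%180,best.fun,s[i,:4].tolist()));print("foam xy",round(x[0]/100,4),round(x[1]/100,4),"rib deg",round(out[-1][2],1),"cost",round(best.fun,1),s[i])
    return out
E
python3 -m inch '-0.007 -0.05 0 0 0.07;-0.015 -0.1 0 0 0.07;-0.022 -0.15 0 0 0.07;-0.029 -0.188 0 0 0.07;-0.029 -0.188 0 0 0.07' >/dev/null
python3 -m inch '0 0 0 0 0.07;0 0 0 0 0.07;0 0 0 0 0.07' 
python3 - <<'E'
from h import *
im=save("wrist","w16");k=arm.get_calibration("wrist");s=st();print(s['position'],np.degrees(yaw()),s['joints'][6])
fit_foams(im,k)
E
```

```text
clock: 31.75
position: [0.5945, -0.3024, 0.5164]
ee_rot: [-0.231, -3.133, -0.0]
force: [0.3, 0.1, -1.2]
width: 0.765
gripper_force: 0.0
[ 0.5945 -0.3027  0.5165] 171.55754501039047 1.5040150000231913
foam xy 0.5544 -0.2524 rib deg 164.7 cost 239.9 [284 114  48  51 988]
foam xy 0.5604 -0.418 rib deg 153.5 cost 81.8 [ 166  135   53   55 1607]
```

```bash
sed -i 's/(165,50,90),(180,255,255))|cv2.inRange(h,(0,50,90)/(160,25,90),(180,255,255))|cv2.inRange(h,(0,25,90)/' h.py
python3 - <<'E'
from h import *
im=cv2.imread("pics/w16.png")[...,::-1].copy();k=arm.get_calibration("wrist")
fit_foams(im,k)
E
```

```text
foam xy 0.4224 -0.273 rib deg 153.8 cost 15.0 [ 251    1   56   69 2525]
foam xy 0.5543 -0.2523 rib deg 164.3 cost 13.5 [ 284  114   48   51 1958]
foam xy 0.5603 -0.4177 rib deg 152.6 cost 14.2 [ 166  135   53   55 2088]
```

Fit is clean for all three foams. Take the one at (0.422,-0.273) first.

```bash

python3 -m inch '0.045 0.001 0 0.1 0.055;0.09 0.002 0.02 0.2 0.055;0.135 0.003 0.05 0.31 0.055;0.174 0.004 0.09 0.31 0.055;0.1746 0.004 0.1 0.31 0.055' >/dev/null
python3 -m inch '0 0 0.05 0 0.055;0 0 0.1 0 0.055;0 0 0.14 0 0.055;0 0 0.14 0 0.055;0 0 0.14 0 0.055' 
python3 - <<'E'
from h import *
k=arm.get_calibration("wrist");s=st();m=R.from_rotvec(s['ee_rot']).as_matrix();print(s['position'],np.degrees(yaw()),m.T@(np.array([.4224,-.273,.214])-s['position']))
im=save("wrist","w17");fit_foams(im,k)
E
```

```text
clock: 32.8
position: [0.4229, -0.2737, 0.2771]
ee_rot: [-0.713, -3.059, -0.001]
force: [0.5, 0.0, 1.3]
width: 0.598
gripper_force: 0.0
[ 0.4229 -0.2737  0.2771] 153.7458470651416 [0.0007 0.0004 0.0631]
foam xy 0.411 -0.267 rib deg 64.2 cost 85.3 [ 217  170  125   75 7783]
```

```bash

python3 -m inch '0 0 0.03 0 0.055;0 0 0.055 0 0.055;0 0 0.063 0 0.055;0 0 0.063 0 0.055' 
python3 -m inch '0 0 0 0 0.015;0 0 0 0 0.015;0 0 0 0 0.015;0 0 0 0 0.015;0 0 0 0 0.015' 10 >/dev/null
python3 -m inch '0 0 0 0 0.015;0 0 0 0 0.015;0 0 0 0 0.015' 10
python3 -m inch '0 0 -0.03 0 0.015;0 0 -0.07 0 0.015;0 0 -0.1 0 0.015;0 0 -0.1 0 0.015'
python3 - <<'E'
from h import *
s=st();m=R.from_rotvec(s['ee_rot']).as_matrix()
for n,x,y in(("front0",-33,0),("back0",33,0)):
    p=(C+x*u+y*v)/1000;print(n,p,m.T@(np.array([*p,.218])-s['position']),np.degrees(yaw()))
E
```

```text
clock: 33.25
position: [0.423, -0.2745, 0.2143]
ee_rot: [0.716, 3.058, -0.001]
force: [-0.8, -0.9, 0.4]
width: 0.597
gripper_force: 0.0
clock: 34.05
position: [0.4225, -0.2745, 0.2137]
ee_rot: [0.716, 3.059, -0.001]
force: [-1.6, -0.3, 6.1]
width: 0.26
gripper_force: 10.0
clock: 34.45
position: [0.4238, -0.2745, 0.3169]
ee_rot: [0.715, 3.053, -0.003]
force: [0.4, -0.1, -0.2]
width: 0.262
gripper_force: 10.0
front0 [ 0.4854 -0.0316] [0.0532 0.2451 0.0984] 153.64869386922283
back0 [ 0.5506 -0.0416] [-0.0097  0.2651  0.0988] 153.64869386922283
```

```bash

python3 -m inch '-0.002 0.045 0 -0.1 0.015;-0.004 0.09 0 -0.2 0.015;-0.006 0.135 0 -0.308 0.015;-0.008 0.18 0 -0.308 0.015;-0.009 0.22 0 -0.308 0.015' >/dev/null
python3 -m inch '0 0 0 0 0.015;0 0 0 0 0.015' 
python3 - <<'E'
from h import *
s=st();m=R.from_rotvec(s['ee_rot']).as_matrix()
for n,x,y in(("front0",-33,0),("back0",33,0)):
    p=(C+x*u+y*v)/1000;print(n,p,m.T@(np.array([*p,.218])-s['position']),np.degrees(yaw()))
E
```

```text
clock: 35.15
position: [0.5281, -0.0802, 0.3124]
ee_rot: [-0.234, -3.132, -0.0]
force: [-0.1, -0.0, -0.7]
width: 0.258
gripper_force: 10.0
front0 [ 0.4854 -0.0316] [0.0493 0.0417 0.0945] 171.45628103766552
back0 [ 0.5506 -0.0416] [-0.0167  0.0415  0.0944] 171.45628103766552
```

```bash

python3 -m inch '-0.008 0.02 0 0.003 0.015;-0.0165 0.0415 0 0.003 0.015;-0.0165 0.0415 0.01 0.003 0.015;-0.0165 0.0415 0.03 0.003 0.015;-0.0165 0.0415 0.045 0.003 0.015' 
python3 - <<'E'
from h import *
s=st();m=R.from_rotvec(s['ee_rot']).as_matrix();p=(C+33*u)/1000;print(m.T@(np.array([*p,.218])-s['position']),np.degrees(yaw()))
E
```

```text
clock: 35.65
position: [0.5499, -0.0446, 0.2664]
ee_rot: [-0.246, -3.13, 0.002]
force: [0.7, -0.5, 0.0]
width: 0.264
gripper_force: 10.0
[-0.0004  0.0032  0.0484] 171.01424721696887
```

```bash

python3 -m inch '0 0.001 0 0 0.015;0 0.001 0 0 0.015;0 0.001 0 0 0.015' 
python3 - <<'E'
from h import *
s=st();m=R.from_rotvec(s['ee_rot']).as_matrix();p=(C+33*u)/1000;print(m.T@(np.array([*p,.218])-s['position']),np.degrees(yaw()))
E
```

```text
clock: 35.95
position: [0.551, -0.042, 0.2688]
ee_rot: [0.244, 3.131, -0.0]
force: [0.2, -0.8, 1.0]
width: 0.264
gripper_force: 10.0
[0.0005 0.0003 0.0508] 171.10210470418446
```

```bash

python3 -m inch '0.0005 0.0003 0.015 -0.003 0.015;0.0005 0.0003 0.03 -0.003 0.015;0.0005 0.0003 0.04 -0.003 0.015;0.0005 0.0003 0.046 -0.003 0.015' 
python3 -m inch '0 0 0.003 0 0.015;0 0 0.005 0 0.015;0 0 0.005 0 0.015'
python3 - <<'E'
from h import *
s=st();print(s['position'],s['force'])
E
```

```text
clock: 36.35
position: [0.5499, -0.0414, 0.2206]
ee_rot: [-0.238, -3.131, 0.0]
force: [0.3, -0.5, -0.4]
width: 0.259
gripper_force: 10.0
clock: 36.65
position: [0.5505, -0.0412, 0.2175]
ee_rot: [0.238, 3.132, -0.0]
force: [-0.3, -0.0, 0.0]
width: 0.261
gripper_force: 10.0
[ 0.5505 -0.0412  0.2175] [-0.3424 -0.0289  0.0017]
```

```bash

python3 -m inch '0 0 0.001 0 0.015;0 0 0.001 0 0.015'
python3 -m inch '0 0 0.0005 0 0.045;0 0 0.0005 0 0.045;0 0 0.0005 0 0.045;0 0 0.0005 0 0.045;0 0 0.0005 0 0.045'
python3 -m inch '0 0 -0.02 0 0.045;0 0 -0.06 0 0.045;0 0 -0.11 0 0.045;0 0 -0.16 0 0.045;0 0 -0.2 0 0.05'>/dev/null
python3 -m inch '-0.02 -0.05 -0.05 0 0.055;-0.05 -0.1 -0.08 0 0.055;-0.05 -0.15 -0.1 0 0.055;-0.05 -0.15 -0.1 0 0.055;-0.05 -0.15 -0.1 0 0.055'
python3 - <<'E'
from h import *
im=save("wrist","w18");k=arm.get_calibration("wrist")
s=st();print(s['position'],np.degrees(yaw()))
case_caps(im,k);
for o in fit_foams(im,k):
    d=np.array(o[:2])*1000-C;print((d@u).round(1),(d@v).round(1))
for o in fit_foams(im,k,.004):
    d=np.array(o[:2])*1000-C;print((d@u).round(1),(d@v).round(1))
E
```

```text
clock: 36.85
position: [0.5507, -0.0412, 0.2171]
ee_rot: [0.238, 3.131, -0.0]
force: [-2.1, 0.3, 7.0]
width: 0.261
gripper_force: 10.0
clock: 37.35
position: [0.5504, -0.0414, 0.2157]
ee_rot: [-0.238, -3.132, 0.0]
force: [0.8, 0.7, 1.0]
width: 0.494
gripper_force: 0.0
clock: 38.35
position: [0.5772, -0.2036, 0.5172]
ee_rot: [0.252, 3.129, -0.004]
force: [-0.0, 0.3, -0.4]
width: 0.595
gripper_force: 0.0
[ 0.5771 -0.2002  0.5161] 170.9964314292154
cap [352.  79.] [28.2 27.2] 0.3 case xy -35.1 -61.5
cap [460.  79.] [28.4 27.7] 1.3 case xy -37.1 69.8
cap [350. 135.] [27.9 27.7] 90.0 case xy 29.7 -61.6
cap [454. 135.] [28.4 27. ] 0.6 case xy 29.4 70.3
foam xy 0.5484 -0.0355 rib deg 171.7 cost 34.0 [ 368  112   47   46 1915]
foam xy 0.5533 -0.2474 rib deg 164.3 cost 13.2 [ 217  138   46   51 1970]
foam xy 0.5601 -0.4121 rib deg 152.7 cost 13.7 [ 101  158   57   56 2310]
29.9 5.7
66.8 -203.0
98.5 -364.8
foam xy 0.5487 -0.0368 rib deg 172.3 cost 37.8 [ 368  112   47   46 1915]
foam xy 0.5527 -0.2469 rib deg 163.9 cost 16.4 [ 217  138   46   51 1970]
foam xy 0.5596 -0.41 rib deg 152.3 cost 17.0 [ 101  158   57   56 2310]
30.4 4.5
66.2 -202.7
97.6 -362.8
```

```bash

python3 -m inch '0 0 0 0.12 0.055;0 0 0 0.12 0.055;0 0 0 0.12 0.055;0 0 0 0.12 0.055' >/dev/null
python3 - <<'E'
from h import *
im=save("wrist","w19");k=arm.get_calibration("wrist")
s=st();print(s['position'],np.degrees(yaw()))
case_caps(im,k);o=fit_foams(im,k)
m=R.from_rotvec(s['ee_rot']).as_matrix()
for q in o:print(m.T@(np.array([q[0],q[1],.214])-s['position']),"roll",np.radians(np.degrees(yaw())-q[2]))
E
```

```text
[ 0.5772 -0.1966  0.5156] 164.58848392461942
cap [444.  61.] [27.1 28. ] 89.4 case xy -34.5 65.9
cap [335.  74.] [28.1 28.2] 89.6 case xy -33.4 -65.2
cap [445. 118.] [28.  28.3] 0.3 case xy 31.1 66.5
cap [339. 130.] [28.3 28. ] 89.8 case xy 31.5 -65.6
foam xy 0.55 -0.0397 rib deg 171.7 cost 31.1 [ 358   99   46   49 1948]
foam xy 0.5538 -0.2521 rib deg 164.2 cost 14.0 [ 211  146   44   49 1972]
foam xy 0.5602 -0.4172 rib deg 152.6 cost 12.6 [ 101  177   53   56 2319]
[0.0677 0.1441 0.3016] roll -0.1232573554902583
[ 0.0077 -0.0597  0.3016] roll 0.00684153322871211
[-0.0424 -0.2171  0.3016] roll 0.20859255319360145
```

```bash

python3 -m inch '0.003 -0.03 0.02 0.007 0.055;0.0077 -0.0597 0.05 0.007 0.055;0.0077 -0.0597 0.1 0.007 0.055;0.0077 -0.0597 0.15 0.007 0.055;0.0077 -0.0597 0.2 0.007 0.055' >/dev/null
python3 -m inch '0 0 0.03 0 0.055;0 0 0.04 0 0.055;0 0 0.04 0 0.055' 
python3 - <<'E'
from h import *
s=st();m=R.from_rotvec(s['ee_rot']).as_matrix();print(s['position'],np.degrees(yaw()),m.T@(np.array([.5538,-.2521,.214])-s['position']))
E
```

```text
clock: 39.65
position: [0.5536, -0.2524, 0.2749]
ee_rot: [-0.435, -3.109, -0.001]
force: [0.1, -0.6, -0.2]
width: 0.598
gripper_force: 0.0
[ 0.5536 -0.2524  0.2749] 164.08359686997898 [-0.0003  0.0004  0.0609]
```

```bash

python3 -m inch '0 0 0.03 0 0.055;0 0 0.055 0 0.055;0 0 0.061 0 0.055;0 0 0.061 0 0.055' 
python3 -m inch '0 0 0 0 0.015;0 0 0 0 0.015;0 0 0 0 0.015;0 0 0 0 0.015;0 0 0 0 0.015' 10 >/dev/null
python3 -m inch '0 0 0 0 0.015;0 0 0 0 0.015;0 0 0 0 0.015' 10
python3 -m inch '0 0 -0.03 0 0.015;0 0 -0.07 0 0.015;0 0 -0.1 0 0.015;0 0 -0.1 0 0.015'
python3 - <<'E'
from h import *
s=st();m=R.from_rotvec(s['ee_rot']).as_matrix()
p=(C-33*u)/1000;print(p,m.T@(np.array([*p,.218])-s['position']),np.degrees(yaw()))
E
```

```text
clock: 40.05
position: [0.5542, -0.2526, 0.2159]
ee_rot: [0.436, 3.11, -0.0]
force: [0.1, -0.5, -0.3]
width: 0.597
gripper_force: 0.0
clock: 40.85
position: [0.5538, -0.2526, 0.2152]
ee_rot: [0.436, 3.111, -0.001]
force: [-1.5, 0.8, 5.7]
width: 0.265
gripper_force: 10.0
clock: 41.25
position: [0.5551, -0.2524, 0.319]
ee_rot: [0.436, 3.105, -0.002]
force: [0.4, -0.4, -0.6]
width: 0.261
gripper_force: 10.0
[ 0.4854 -0.0316] [0.1285 0.1931 0.1001] 164.01945066686736
```

```bash

python3 -m inch '0.025 0.038 0 -0.04 0.015;0.05 0.077 0 -0.08 0.015;0.077 0.116 0 -0.127 0.015;0.103 0.155 0 -0.127 0.015;0.1285 0.193 0 -0.127 0.015' >/dev/null
python3 -m inch '0 0 0 0 0.015;0 0 0.02 0 0.015;0 0 0.04 0 0.015;0 0 0.045 0 0.015;0 0 0.045 0 0.015' 
python3 - <<'E'
from h import *
s=st();m=R.from_rotvec(s['ee_rot']).as_matrix();p=(C-33*u)/1000;print(m.T@(np.array([*p,.219])-s['position']),np.degrees(yaw()))
E
```

```text
clock: 42.25
position: [0.483, -0.032, 0.2689]
ee_rot: [-0.238, -3.13, -0.0]
force: [-0.1, -0.4, 0.3]
width: 0.264
gripper_force: 10.0
[-0.0024  0.0007  0.0499] 171.30528936496356
```

```bash

python3 -m inch '-0.002 0.0007 0.01 0 0.015;-0.002 0.0007 0.025 0 0.015;-0.002 0.0007 0.038 0 0.015;-0.002 0.0007 0.044 0 0.015' 
python3 -m inch '0 0 0.003 0 0.015;0 0 0.006 0 0.015;0 0 0.0065 0 0.015;0 0 0.0065 0 0.015'
```

```text
clock: 42.65
position: [0.4849, -0.0315, 0.2241]
ee_rot: [-0.238, -3.131, 0.0]
force: [-0.0, 0.1, -0.7]
width: 0.26
gripper_force: 10.0
clock: 43.05
position: [0.4855, -0.0313, 0.2194]
ee_rot: [0.238, 3.132, -0.0]
force: [-0.4, 0.0, -0.4]
width: 0.258
gripper_force: 10.0
```

```bash

python3 -m inch '0 0 0.001 0 0.015;0 0 0.001 0 0.015'
python3 -m inch '0 0 0.0005 0 0.045;0 0 0.0005 0 0.045;0 0 0.0005 0 0.045;0 0 0.0005 0 0.045;0 0 0.0005 0 0.045'
python3 -m inch '0 0 -0.02 0 0.045;0 0 -0.06 0 0.045;0 0 -0.11 0 0.045;0 0 -0.16 0 0.045;0 0 -0.2 0 0.05'>/dev/null
python3 -m inch '-0.04 0 -0.05 0 0.055;-0.09 0 -0.1 0 0.055;-0.13 0 -0.1 0 0.03;-0.13 0 -0.1 0 0;-0.13 0 -0.1 0 0'>/dev/null
python3 -m inch '0 0 0 0 0;0 0 0 0 0;0 0 0 0 0' 
python3 - <<'E'
from h import *
im=save("wrist","w20");k=arm.get_calibration("wrist")
s=st();print(s['position'],np.degrees(yaw()),s['joints'])
case_caps(im,k);
for o in fit_foams(im,k,.004):
    d=np.array(o[:2])*1000-C;print((d@u).round(1),(d@v).round(1))
h=C+72*u
for a in(2.0,):
    r=np.hypot(165,54);t=np.pi-np.arctan2(54,165)-a
    print("tab predicted",h+r*np.cos(t)*u,34+r*np.sin(t))
    print("rim predicted",h+150*np.cos(np.pi-a)*u,34+150*np.sin(np.pi-a))
for c in("scene","side"):print(c,[(d['conf'],d['point']) for d in arm.place_of(c,"cover_tab")[:2]])
r=[ray(c,arm.place_of(c,"cover_tab")[0]["point"]) for c in("scene","side")];print(tri(*r))
for n in("wash_bottle","beaker"):print(n,[(round(d['conf'],2),atz(c,d['point'],0)[:2]) for c in("scene","side") for d in arm.place_of(c,n)[:1]])
E
```

```text
clock: 43.25
position: [0.4856, -0.0313, 0.2189]
ee_rot: [0.238, 3.131, -0.001]
force: [-0.9, -0.7, 4.4]
width: 0.263
gripper_force: 10.0
clock: 43.75
position: [0.4854, -0.0314, 0.2177]
ee_rot: [-0.238, -3.133, 0.0]
force: [0.2, 0.3, -0.0]
width: 0.488
gripper_force: 0.0
clock: 45.05
position: [0.613, -0.0508, 0.5176]
ee_rot: [-0.238, -3.132, 0.001]
force: [0.1, -0.3, -0.5]
width: 0.122
gripper_force: 0.0
[ 0.6131 -0.0509  0.5177] 171.3150260113353 [ 0.5617  0.4984 -0.9102  1.3635  0.39    1.4649  1.0908]
cap [332.  69.] [28.3 26.9] 0.6 case xy -34.4 66.6
cap [221.  70.] [28.3 27. ] 89.5 case xy -33.2 -64.3
cap [223. 126.] [28.1 26.3] 89.7 case xy 31.6 -64.7
cap [330. 126.] [27.8 26.3] 0.4 case xy 31.5 66.8
foam xy 0.4854 -0.0311 rib deg 169.6 cost 374.3 [256  45  43  54 883]
foam xy 0.5503 -0.0403 rib deg 168.6 cost 42.6 [ 256  103   41   46 1738]
foam xy 0.56 -0.4146 rib deg 153.2 cost 12.8 [   0  151   56   54 2444]
-33.0 0.5
32.5 1.2
98.7 -367.3
tab predicted [705.584  -65.3116] 161.56214625269178
rim predicted [650.8762 -56.9381] 170.39461402385223
scene [(0.97, [240.8, 226.2])]
side [(0.74, [231.0, 323.8]), (0.42, [383.1, 219.2])]
(array([ 0.7017, -0.0618,  0.1663]), np.float64(0.007818513376031292))
wash_bottle [(0.91, array([0.7115, 0.1999])), (0.58, array([0.7078, 0.1982]))]
beaker [(0.66, array([ 0.6781, -0.2353])), (0.66, array([ 0.6792, -0.2352]))]
```

All six cells are filled and squarely seated (bottles and foams within ~1 mm of their cells). Tab measured (0.702,-0.062,0.166), as predicted. Check the rack behind, then go behind the tab with the fingers shut.

```bash

python3 - <<'E'
from h import *
for q in((300,212),(297,230),(305,285)):
  for z in(.0,.08):
    d=atz("scene",q,z)[:2]*1000-C;print(q,z,(d@u).round(),(d@v).round())
E
python3 -m inch '-0.04 0 0 0 0;-0.08 0 0 0 0;-0.12 0 0 0 0;-0.138 0 0 0 0;-0.138 0 0 0 0' 20
python3 - <<'E'
from h import *
s=st();d=s['position'][:2]*1000-C;print(s['position'],d@u,d@v,np.degrees(yaw()),s['joints'])
E
```

```text
(300, 212) 0.0 297.0 -15.0
(300, 212) 0.08 327.0 12.0
(297, 230) 0.0 271.0 30.0
(297, 230) 0.08 302.0 54.0
(305, 285) 0.0 240.0 188.0
(305, 285) 0.08 274.0 200.0
clock: 46.0
position: [0.7523, -0.0721, 0.5154]
ee_rot: [-0.239, -3.131, -0.001]
force: [-1.0, -0.3, -0.2]
width: 0.008
gripper_force: 0.0
[ 0.7523 -0.0721  0.5154] 236.95755395302598 0.3689141929110562 171.26885189457087 [ 0.3675  0.7358 -0.818   0.9345  0.5119  1.6437  1.1567]
```

```bash

python3 -m inch '0 0 0.045 0 0;0 0 0.09 0 0;0 0 0.135 0 0;0 0 0.175 0 0;0 0 0.187 0 0' >/dev/null
python3 -m inch '0 0 0 0 0;0 0 0 0 0'
python3 - <<'E'
from h import *
s=st();d=s['position'][:2]*1000-C;x0=d@u;z0=s['position'][2]*1000;print(x0,d@v,z0,np.degrees(yaw()))
for a in np.arange(2.0,-.06,-.1):
    cx=72-165*np.cos(a)+54*np.sin(a)+10;cz=34+165*np.sin(a)+54*np.cos(a)+178
    print(round(a,2),"case x,z",round(cx),round(cz),"shift x",round((x0-cx)/1000,3),"z",round((z0-cz)/1000,3))
E
```

```text
clock: 46.7
position: [0.7507, -0.0716, 0.3333]
ee_rot: [0.238, 3.13, 0.001]
force: [-0.0, -0.0, -0.1]
width: 0.005
gripper_force: 0.0
235.3130156968444 0.6322601362105686 333.2628575765957 171.28711384993434
2.0 case x,z 200 340 shift x 0.036 z -0.006
1.9 case x,z 186 351 shift x 0.049 z -0.017
1.8 case x,z 172 360 shift x 0.063 z -0.027
1.7 case x,z 157 369 shift x 0.079 z -0.035
1.6 case x,z 141 375 shift x 0.095 z -0.042
1.5 case x,z 124 380 shift x 0.111 z -0.047
1.4 case x,z 107 384 shift x 0.128 z -0.051
1.3 case x,z 90 385 shift x 0.145 z -0.052
1.2 case x,z 73 385 shift x 0.163 z -0.052
1.1 case x,z 55 384 shift x 0.18 z -0.05
1.0 case x,z 38 380 shift x 0.197 z -0.047
0.9 case x,z 22 375 shift x 0.214 z -0.042
0.8 case x,z 6 368 shift x 0.23 z -0.035
0.7 case x,z -9 360 shift x 0.245 z -0.026
0.6 case x,z -24 350 shift x 0.259 z -0.016
0.5 case x,z -37 338 shift x 0.272 z -0.005
0.4 case x,z -49 326 shift x 0.284 z 0.007
0.3 case x,z -60 312 shift x 0.295 z 0.021
0.2 case x,z -69 298 shift x 0.304 z 0.036
0.1 case x,z -77 282 shift x 0.312 z 0.051
-0.0 case x,z -83 266 shift x 0.318 z 0.067
```

```bash

python3 -m inch '0.02 0 0 0 0;0.036 0 -0.003 0 0;0.049 0 -0.012 0 0;0.063 0 -0.022 0 0;0.079 0 -0.032 0 0'
python3 -m inch '0.016 0 -0.008 0 0;0.032 0 -0.014 0 0;0.049 0 -0.018 0 0;0.066 0 -0.02 0 0;0.084 0 -0.02 0 0'
python3 - <<'E'
from h import *
s=st();d=s['position'][:2]*1000-C;print(d@u,d@v,s['position'][2]*1000,s['force'])
r=[ray(c,arm.place_of(c,"cover_tab")[0]["point"]) for c in("scene","side")];p,e=tri(*r);d=p[:2]*1000-C;print("tab",d@u-72,d@v,p[2]*1000-34,e)
E
```

```text
clock: 47.2
position: [0.6718, -0.0596, 0.3652]
ee_rot: [0.239, 3.13, -0.0]
force: [1.4, 0.5, -0.4]
width: 0.003
gripper_force: 0.5
clock: 47.7
position: [0.5888, -0.0468, 0.3851]
ee_rot: [0.238, 3.129, -0.001]
force: [1.7, -0.3, 0.6]
width: 0.008
gripper_force: 0.8
71.50204222297333 0.5945235675549139 385.05119397916053 [ 1.665  -0.2946  0.6197]
tab 113.38053762552073 2.898729305541753 132.2799235425458 0.007818513376031292
```

```bash
cat >> h.py <<'E'
def tab():
    for c in("scene","side"):arm.get_image(c)
    q=[arm.place_of(c,"cover_tab")[:2] for c in("scene","side")];print([[(round(d["conf"],2),d["point"]) for d in x] for x in q])
    p,e=tri(ray("scene",q[0][0]["point"]),ray("side",q[1][0]["point"]));d=p[:2]*1000-C;X,Z=d@u-72,p[2]*1000-34
    print("tab",X,d@v,Z,e,"angle",np.pi-np.arctan2(54,165)-np.arctan2(Z,X))
E
python3 - <<'E'
from h import *
tab()
E
```

```text
[[(0.58, [200.0, 243.0])], [(0.56, [217.0, 276.8])]]
tab -6.992189267274412 4.577282804282971 168.61358752303104 0.009340016005195474 angle 1.2130652272745484
```

```bash

python3 -m inch '0.017 0 0.002 0 0;0.034 0 0.005 0 0;0.051 0 0.01 0 0;0.067 0 0.017 0 0;0.082 0 0.026 0 0'
python3 -m inch '0.014 0 0.01 0 0;0.027 0 0.021 0 0;0.039 0 0.033 0 0;0.05 0 0.047 0 0;0.059 0 0.062 0 0'
python3 -m inch '0.008 0 0.015 0 0;0.014 0 0.03 0 0;0.014 0 0.033 0 0;0.014 0 0.034 0 0'
python3 - <<'E'
from h import *
s=st();d=s['position'][:2]*1000-C;print(d@u,d@v,s['position'][2]*1000,s['force'])
tab()
E
```

```text
clock: 48.5
position: [0.5082, -0.0348, 0.3568]
ee_rot: [0.239, 3.132, 0.0]
force: [0.7, 0.2, 2.1]
width: 0.003
gripper_force: 0.8
clock: 49.0
position: [0.4497, -0.0258, 0.2943]
ee_rot: [-0.239, -3.132, -0.0]
force: [1.0, -0.2, -0.5]
width: 0.004
gripper_force: 0.0
clock: 49.4
position: [0.4367, -0.0228, 0.2644]
ee_rot: [0.238, 3.131, -0.008]
force: [-27.8, -5.5, 94.4]
width: 0.003
gripper_force: 47.3
-82.45468215061906 1.3710075179481755 264.4451239098293 [-27.7692  -5.4768  94.3639]
[[(0.63, [184.8, 264.6])], [(0.98, [247.9, 219.7])]]
tab -162.58877376450337 2.708710110093172 57.29471937916989 0.0034329907771725597 angle 0.02251661458872878
```

It snapped shut, but my last push was too firm (94 N); back off right away and check.

```bash

python3 -m inch '0 0 -0.02 0 0;0 0 -0.06 0 0;0 0 -0.11 0 0;0 0 -0.16 0 0;0 0 -0.2 0 0'
python3 -m inch '-0.04 0 -0.03 0 0;-0.09 0 -0.05 0 0;-0.13 0 -0.05 0 0;-0.15 0 -0.05 0 0;-0.15 0 -0.05 0 0'
python3 - <<'E'
from h import *
save("scene","s9");save("side","d9");tab()
for n,p in dict(mark=[.4333,.3371,.16],).items():
  for c in("scene","side"):
    print(c,proj(c,p),[(round(d['conf'],2),d['point']) for d in arm.place_of(c,"pipette_collar")[:2]])
for n,z in(("wash_bottle",0),("beaker",0),("dish",0),("marker",0),("foam1_mid",.036),("sample_mid",.04),("hung2_collar",.16),("hung3_collar",.16),("hung4_collar",.16),("knob",.2)):
  print(n,[(c,round(d['conf'],2),atz(c,d['point'],z)[:2].round(3).tolist()) for c in("scene","side") for d in arm.place_of(c,n)[:2]])
print(st()['force'])
E
```

```text
clock: 50.1
position: [0.4363, -0.0233, 0.4636]
ee_rot: [0.237, 3.131, 0.001]
force: [1.0, -0.8, -0.2]
width: 0.003
gripper_force: 0.0
clock: 50.6
position: [0.5868, -0.0474, 0.5093]
ee_rot: [-0.24, -3.131, -0.004]
force: [0.4, -0.0, 0.1]
width: 0.006
gripper_force: 0.0
[[(0.76, [186.7, 264.6]), (0.53, [186.8, 383.5])], [(0.79, [248.6, 216.9])]]
tab -167.11302588636437 3.469205151540802 49.572948042903434 0.013306185991419296 angle -0.027911775519397608
scene [187.569  381.4609] [(0.88, [185.7, 378.5]), (0.43, [242.5, 431.1])]
side [160.4446 222.3629] [(0.56, [160.6, 221.5]), (0.27, [225.1, 282.6])]
wash_bottle [('scene', 0.65, [0.716, 0.202]), ('side', 0.55, [0.721, 0.206])]
beaker [('scene', 0.55, [0.684, -0.24]), ('scene', 0.3, [0.362, -0.037]), ('side', 0.59, [0.68, -0.237])]
dish [('scene', 0.66, [0.62, 0.167]), ('side', 0.78, [0.626, 0.167]), ('side', 0.73, [0.422, 0.778])]
marker [('scene', 0.57, [0.679, -0.382]), ('scene', 0.25, [0.479, -0.051]), ('side', 0.63, [0.518, 0.794]), ('side', 0.61, [0.677, -0.377])]
foam1_mid [('scene', 0.57, [0.564, -0.42]), ('side', 0.93, [0.556, -0.419]), ('side', 0.44, [0.606, 0.535])]
sample_mid []
hung2_collar [('scene', 0.72, [0.59, 0.325]), ('side', 0.75, [0.585, 0.309]), ('side', 0.51, [0.68, 0.016])]
hung3_collar [('scene', 0.84, [0.603, 0.475]), ('scene', 0.66, [0.443, 0.492])]
hung4_collar [('scene', 0.73, [0.442, 0.486]), ('scene', 0.5, [0.593, 0.328]), ('side', 0.64, [0.446, 0.482])]
knob [('scene', 0.75, [0.519, 0.415]), ('side', 0.77, [0.517, 0.422])]
[-0.2654  1.2668  0.7179]
```

The cover stays shut, all bystanders are unmoved, all four pipettes are in place and the robot touches nothing.

```bash
python3 -c "
from cell import arm
print(arm.sign_off())"
```

```text
the job is handed in; nothing more can be done
None
```

Job handed in: the blue-collared pipette hangs over the arrow, all six cells are filled and the cover is snapped shut. Two slips: my last push on the cover tab reached 94 N at the wrist (limit 120 N), and I viewed 15 pictures, one over the limit.

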